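# Fetch the clamped slide carrier from behind the stain bottles

## Robot

A 7-joint arm with a two-finger parallel gripper is mounted at the origin on a cart in front of the work surface, level with it; the furniture and walls round the work are solid. World frame = base frame: x ahead of the robot, y to its left, z up, the work surface at z = 0. Lengths are in m, angles in rad, forces in N, time in s.
With the tool pointing down it reaches from about 0.425 to 1.025 m from the base axis. Payload 9.4 kg.
Tool frame: the origin (TCP) lies midway between the tips of the shut fingers; the grasp point (between the pads) lies 19 mm behind it; y points along the fingers, x is the direction in which the jaws open and shut, and the axes are right-handed (so a half turn about y gives the same grasp; the last joint's range is limited). The gripper opens to 85 mm and grips with 20 to 120 N. Pads are 22 mm wide; open, the fingers measure 114 mm over their backs; the gripper's body (76 mm by 85 mm) begins 54 mm behind the grasp point. The pads swing forward as they close: fully open they stand 13 mm farther back than shut.
Start: joints at [-1.189, 0.599, -0.003, 1.599, 0.002, 0.943, -0.08], TCP at [0.321, 0.65, 0.231] pointing down, gripper open.
Joint ranges: [-2.57, 2.57], [-0.35, 1.97], [-1.29, 1.29], [0.11, 2.56], [-1.05, 4.19], [0.11, 1.86], [-2.63, 2.63]. Speed limits (rad/s): [2.22, 2.22, 3.01, 3.01, 3.14, 3.14, 3.14].

## Interface

Orientations are given as a unit quaternion [x, y, z, w].
In Python, from bench import ctrl gives the robot as it stands. The module is installed in compiled form; this text tells all that it offers.
- The arm moves only by the tool send_rows, never from a script. Its argument "rows" is a list of rows, each an object of numbers: "rx", "ry", "rz": the turn, a rotation vector about the tool's x, y, z in degrees; "dx", "dy", "dz": the shift along the tool's x, y, z in mm; "gripper": the opening, from 0 (shut) to 1 (fully open). In form: [{"rx": .., "ry": .., "rz": .., "dx": .., "dy": .., "dz": .., "gripper": ..}, ...]. A call has 1 to 20 rows; each row is the pose to reach, as a shift and turn from the pose commanded when the call began, along the tool's axes at that moment; what a row does not reach only later rows make up. A row lasts 1/10 s, in which the tool goes at most 50 mm and 8.59 degrees, less where a joint would pass 70% of its speed; a pose out of reach is approached as far as the arm can. A call with a gripper value outside its range is refused whole. The fingers move at their own pace and stop on an object; the grip force is fixed at half the most. Time passes only in rows, so rows that repeat a pose let the fingers close. It gives the time, the measured TCP pose, the force and the opening at its end, in the units of the state.
- ctrl.get_obs(): the state, without advancing time (a new reading comes with each control period).
- ctrl.snapshot(name): name is "scene" or "top"; returns a dict with "image" (384x512x3 uint8, red, green, blue), "depth" (384x512 float32, m along the optical axis (not along the pixel's ray), 0 where there is no reading), "fovy" (degrees; the focal length in pixels is half the picture's height over the tangent of half this angle, whatever the lens; pixels are square), "cx", "cy" (the principal point, pixels), "world_from_camera" (4x4, takes a point from camera to world coordinates). Camera axes: x right, y down, z forward; pixel columns grow to the right and rows downward; lengths in m; the calibration is good to about 2 mm. A picture is of the moment at which its call begins.
- ctrl.sign_off(): hands the job in, once; it reports no verdict.
The state is a dict: "time_s": time; "qpos": joint angles; "qd": joint speeds; "joint_torque": joint torques, N m; "position": TCP position; "ee_rot": TCP orientation; "wrist_force": force on the tool from outside, world axes, zero at the start; "ft_torque": the same for the moment, N m; "grip_width": finger opening in m.
Only numpy, scipy, OpenCV 4.12 (cv2) and the standard library are available. Lean on these libraries where they do the work, as an engineer would, in place of code of your own. Each camera call takes 0.05 s, during which the arm holds its last target. There are 200 camera calls.

## Task

The three stain bottles on the staining stand are in the way of the slide clamp: first stand all three upright in the white spill tray, then lift the sprung clamp arm by its orange knob until it stays up by itself, and carry the green slide carrier level and lay it across the two rails of the steel drying rack, in the middle and along the rack's length. Then put each bottle back, upright, in the very pocket of the stand it came from; leave the clamp arm standing open.

Things in the scene. Friction and masses are not known exactly. Their poses are not given: they have to be found in the camera images.
- stand: fixed aluminium staining stand, base 190 x 196 x 6 mm; origin on the table under the middle of the slide deck; x points from the bottles to the clamp hinge (away from the robot at yaw 0), y left, z up. Three white round bottle pockets (56 mm inside, wall 7 mm high, floor 6 mm above the table) centred at stand x,y = (-50,61), (-62,0), (-50,-61) mm
- deck (a point): middle of the top of the steel slide deck (28 mm wide in stand x), right above the stand's origin, 34 mm above the table, same axes. The carrier lies on it, length along y, between end stops at y = +-53 mm and four corner pins (x = +-26.5, y = +-40 mm, 8 mm high). The two black hinge cheeks behind it begin at x = 53 mm and are 62 mm high
- clamp_arm (a joint): sprung steel clamp arm: 0 = shut, level over the carrier, pressing on its middle; positive = lifted, up and away from the bottles; 1.95 = open at its stop, leaning back past upright. Its over-centre spring pulls it shut below about 1.15 rad and holds it open above. Lifting takes about 3 N at the knob. Hinge axis: along stand y, at stand x = 70, z = 54 mm
- knob (a point): centre of the round orange knob (19 mm diameter, 20 mm high) on top of the free end of the clamp arm; with the arm shut 18 mm before the stand's origin and 67 mm above the table; 89 mm from the hinge axis (88 mm along the arm and 13 mm above its middle line)
- slide_carrier: green slide carrier holding one glass slide, loose, 40 (x) x 92 (y) x 10 mm, with an 18 mm wide bridge across its middle, 12 mm high; origin at the middle of its underside, z up. To be gripped across its 40 mm width, in the middle of its length
- bottle_blue: white plastic stain bottle with blue screw cap, loose; body 40 mm diameter, 118 mm high in all, cap 28 to 30 mm diameter from 96 to 118 mm above the bottom; origin at the middle of its bottom, z up
- bottle_yellow: the same bottle with yellow cap; origin at the middle of its bottom
- bottle_red: the same bottle with red cap; origin at the middle of its bottom
- spill_tray: white shallow spill tray, fixed, 230 (x) x 96 (y) x 16 mm outside, walls and floor 4 mm thick; origin at the middle of its underside, x along its length. Room for the three bottles in a row, 66 mm apart
- drying_rack: steel drying rack, fixed, base 112 (x) x 160 (y) mm, 4 mm thick with a 6 mm rim; two black rails along x at y = +-30 mm, 80 mm long, top 20 mm above the table; a low wire guard 30 mm high at each end (y = +-64 mm). Origin at the middle of its underside, y along its length: the carrier's long side lies along y, across both rails

How it is judged:
On the way, in this order (a step that is already met when the one before it is completed fails the run):
1. all three bottles stand upright in the spill tray (x of bottle_blue in the frame of spill_tray between -0.1 and 0.1 m and y of bottle_blue in the frame of spill_tray between -0.036 and 0.036 m and z of each of bottle_blue, bottle_yellow, bottle_red in the frame of spill_tray below 0.007 m and angle between each of bottle_blue, bottle_yellow, bottle_red's own z axis and vertical below 0.1 rad and linear speed of each of bottle_blue, bottle_yellow, bottle_red below 0.03 m/s and x of bottle_yellow in the frame of spill_tray between -0.1 and 0.1 m and y of bottle_yellow in the frame of spill_tray between -0.036 and 0.036 m and x of bottle_red in the frame of spill_tray between -0.1 and 0.1 m and y of bottle_red in the frame of spill_tray between -0.036 and 0.036 m), for 0.2 s.
2. the clamp arm stands open by itself, the carrier still on its deck, nothing holding the arm (value of joint clamp_arm above 1.6 rad and velocity of joint clamp_arm below 0.2 rad/s and contact force between the fingers and stand below 0.1 N and horizontal distance between slide_carrier and stand below 0.02 m), for 0.2 s.
3. the slide carrier lies across the rails of the drying rack (horizontal distance between slide_carrier and drying_rack below 0.015 m and angle between the y axis of slide_carrier and the y axis of drying_rack, either way round below 0.2 rad and z of slide_carrier in the frame of drying_rack between 0.016 and 0.024 m and angle between slide_carrier's own z axis and vertical below 0.1 rad and linear speed of slide_carrier below 0.02 m/s), for 0.2 s.
At the end, for the whole second after the job is handed in: Each bottle stands upright, at rest and released within 12 mm of where it stood at the start; the carrier lies flat on both rails of the drying rack, its middle within 15 mm of the rack's middle and its length within 0.2 rad of the rack's length; the clamp arm stands open (joint above 1.6 rad) (all of step 3 and value of joint clamp_arm above 1.6 rad and distance of each of bottle_blue, bottle_yellow, bottle_red from where it was at the start of the episode below 0.012 m and angle between each of bottle_blue, bottle_yellow, bottle_red's own z axis and vertical below 0.1 rad and linear speed of each of bottle_blue, bottle_yellow, bottle_red below 0.02 m/s); the robot touches nothing.
It fails at once if a bottle is tipped over (angle between any of bottle_blue, bottle_yellow, bottle_red's own z axis and vertical above 0.6 rad).
It fails at once if the slide carrier is tipped up or dropped face down (angle between slide_carrier's own z axis and vertical above 0.7 rad).
It also fails if it takes over 128 s, if anything falls off the work surface, if the arm or the gripper's body presses on something with over 40 N, if the wrist force passes 120 N, or if a joint passes its speed limit or range.

## Working session

There is one attempt and no reset: what is moved stays moved. The work goes in short steps, Python scripts to look and compute and a tool call to move; the robot and the scene stay as the last step left them, time stands still between calls to the robot, and variables do not carry over. Pictures are saved under pics/ and viewed, on a budget of 14 in all, crops included, one or two more only if the job needs it, and the job is handed in when it is done.

Besides the shell and the picture viewer there is one more tool, called as name([rows], argument=value, ...), one row to a line, values as JSON. send_rows: Moves the arm, as the interface text tells. Its arguments: {"type":"object","properties":{"rows":{"type":"array"}},"required":["rows"]}

```bash
mkdir -p pics && cat > h.py <<'E'
import numpy as np, cv2
from bench import ctrl
from scipy.spatial.transform import Rotation as R
def snap(n):
    s=ctrl.snapshot(n); d=s["depth"]; h,w=d.shape
    f=h/2/np.tan(np.radians(s["fovy"])/2)
    v,u=np.mgrid[:h,:w]
    T=np.array(s["world_from_camera"])
    P=np.stack([(u-s["cx"])*d/f,(v-s["cy"])*d/f,d],-1)@T[:3,:3].T+T[:3,3]
    P[d==0]=np.nan
    return s,P
def save(img,name):
    cv2.imwrite("pics/"+name,img[...,::-1])
E
python3 - <<'E'
from h import *
print(ctrl.get_obs())
for n in("top","scene"):
    s,P=snap(n); save(s["image"],n+"0.png"); np.save(n+"0.npy",P); np.save(n+"0i.npy",s["image"])
    print(n,s["fovy"],s["cx"],s["cy"],np.array(s["world_from_camera"]).round(3).tolist())
a=cv2.imread("pics/top0.png");b=cv2.imread("pics/scene0.png")
E
```

```text
{'time_s': 0.0, 'qpos': array([-1.18867857,  0.60016588, -0.00251355,  1.60013996,  0.00180539,
        0.94289802, -0.07980636]), 'qd': array([-0.00219377,  0.00169702, -0.00115011,  0.00163292, -0.00169253,
       -0.00031583,  0.00162023]), 'joint_torque': array([-1.30376029e-03, -7.76453948e+01,  1.56433795e+00, -2.58032781e+01,
        1.22953622e-02,  8.84456502e-03,  7.75495721e-06]), 'position': array([0.32091558, 0.64957249, 0.23038434]), 'ee_rot': array([ 0.60094463,  0.37275929, -0.37365803, -0.6002464 ]), 'wrist_force': array([ 0.62757901,  0.07206367, -0.05434919]), 'ft_torque': array([0.03815182, 0.04849946, 0.01159712]), 'grip_width': 0.08551081228947022}
top 51.44361461657252 255.39892076257823 196.74611393704433 [[-0.027, -0.993, 0.115, 0.434], [-1.0, 0.027, -0.002, -0.014], [-0.001, -0.115, -0.993, 1.247], [0.0, 0.0, 0.0, 1.0]]
scene 49.45045597383394 258.10463539825986 178.50753940720955 [[0.731, -0.539, 0.42, 0.037], [-0.683, -0.565, 0.463, -0.562], [-0.012, -0.625, -0.781, 1.032], [0.0, 0.0, 0.0, 1.0]]
```

View pics/top0.png

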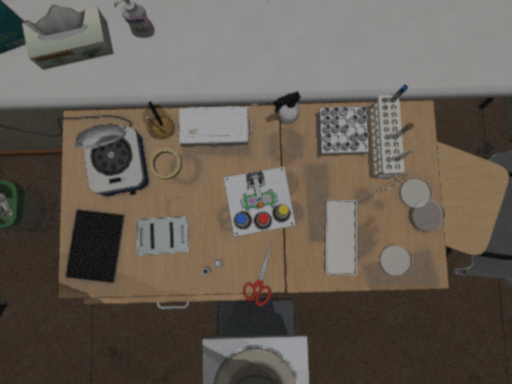

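View pics/scene0.png

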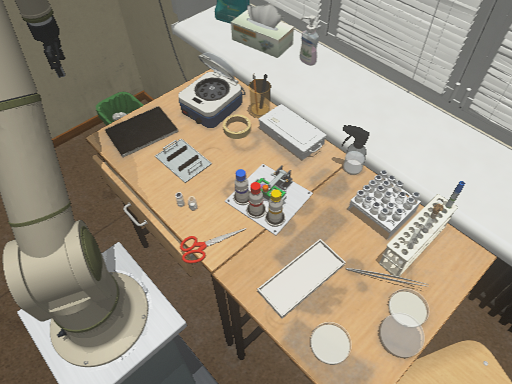

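The top view shows the stand at about (259,202) with blue, red and yellow caps at (242,219), (263,219) and (283,212). The tray is at (341,237) and the rack at (162,236). The robot base is at the bottom.

```bash
python3 - <<'E'
from h import *
im=np.load("top0i.npy");P=np.load("top0.npy");hsv=cv2.cvtColor(im,cv2.COLOR_RGB2HSV)
H,S,V=[hsv[...,i].astype(int) for i in range(3)]
Z=P[...,2]
roi=np.zeros(Z.shape,bool);roi[160:245,215:305]=1
for n,m in dict(blue=(H>100)&(H<130),red=(H<6)|(H>172),yellow=(H>20)&(H<32)).items():
    k=roi&m&(S>120)&(Z>.1)
    q=P[k];print(n,k.sum(),np.nanmedian(q,0).round(4),np.ptp(q[:,0]).round(3),np.ptp(q[:,1]).round(3), ((q.max(0)+q.min(0))/2).round(4))
k=roi&(H>35)&(H<85)&(S>80)&(Z>.02);q=P[k];print("green",k.sum(),q.mean(0).round(4),cv2.minAreaRect((q[:,:2]*1000).astype(np.float32)))
k=roi&(H>5)&(H<20)&(S>170)&(Z>.05);q=P[k];print("orange",k.sum(),q.mean(0).round(4) if len(q) else 0)
def rect(n,r,zlo,zhi,extra):
    m=np.zeros(Z.shape,bool);m[r[0]:r[1],r[2]:r[3]]=1
    k=m&(Z>zlo)&(Z<zhi)&extra
    c,l=cv2.connectedComponents(k.astype(np.uint8))[::1]
    b=np.argmax(np.bincount(l.ravel())[1:])+1
    q=P[l==b];print(n,len(q),q.mean(0).round(4),cv2.minAreaRect((q[:,:2]*1000).astype(np.float32)))
rect("tray",(185,290,310,370),-.01,.03,S<60)
rect("rack",(205,265,125,200),-.01,.04,S<70)
rect("stand",(160,245,215,305),-.01,.02,S<70)
print("table z",np.nanmedian(Z[150:180,200:215]),Z[240:245,200:220].mean())
print(P[237,341],P[202,259])
big=cv2.resize(im[155:245,120:370],None,fx=3.2,fy=3.2,interpolation=cv2.INTER_CUBIC);save(np.clip(big*1.5,0,255),"crop0.png")
E
```

```text
blue 76 [0.5049 0.0261 0.1233] 0.025 0.026 [0.5037 0.0273 0.1178]
red 78 [ 0.5033 -0.0362  0.1229] 0.027 0.025 [ 0.5037 -0.0349  0.1153]
yellow 76 [ 0.5245 -0.0931  0.1235] 0.025 0.025 [ 0.5259 -0.0923  0.1171]
green 99 [ 0.5651 -0.0278  0.0436] ((565.8068237304688, -27.15072250366211), (38.095767974853516, 89.20068359375), 8.51050853729248)
orange 15 [ 0.546  -0.0297  0.0762]
tray 2481 [ 0.4458 -0.2784  0.0047] ((447.30950927734375, -278.4902648925781), (105.1053466796875, 237.88450622558594), 86.53764343261719)
rack 1961 [0.4655 0.2761 0.005 ] ((466.53082275390625, 277.6925354003906), (116.8021240234375, 165.32017517089844), 1.9733623266220093)
stand 2688 [ 0.5648 -0.0275  0.0054] ((566.5409545898438, -32.186195373535156), (195.0624237060547, 212.7222900390625), 8.777498245239258)
table z -0.0006922807379161622 nan
[ 0.44504075 -0.27913789  0.00239898] [ 0.55373883 -0.02672996  0.076467  ][ WARN:0@0.182] global loadsave.cpp:1063 imwrite_ Unsupported depth image for selected encoder is fallbacked to CV_8U.
```

View pics/crop0.png

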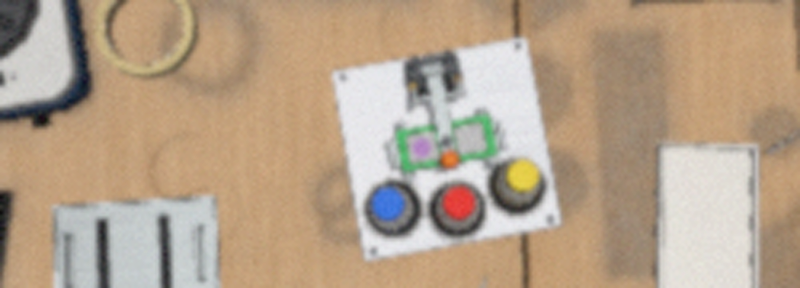

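The crop confirms stand yaw of about +8.6°, rack yaw about +2° and tray yaw about -3.5°. Predicted bottle and knob positions agree with the measured ones to about 2 mm. Next is a planning helper.

```bash
cat >> h.py <<'E'
ST=np.array([.5643,-.0268]);YAW=8.6;RACK=np.array([.4662,.2775]);TRAY=np.array([.447,-.2785])
B=dict(blue=(.505,.026),red=(.5033,-.0362),yellow=(.5245,-.0931))
def stand(x,y): return ST+R.from_euler('z',YAW,degrees=True).as_matrix()[:2,:2]@np.array([x,y])/1000
def tray(x,y): return TRAY+R.from_euler('z',-3.5,degrees=True).as_matrix()[:2,:2]@np.array([x,y])/1000
def plan(*wps):
    """wps: (x,y,z,jawdeg[,pitch about jaw...]) tool down; prints shift mm, rotvec deg in current tool axes"""
    o=ctrl.get_obs();p=o["position"];r=R.from_quat(o["ee_rot"])
    m=r.as_matrix();print("t %.1f"%o["time_s"],"p",p.round(4),"jaw %.1f"%np.degrees(np.arctan2(m[1,0],m[0,0])),"down",m[:,1].round(3),"f",o["wrist_force"].round(1),"w %.4f"%o["grip_width"],"q",o["qpos"].round(2))
    for x,y,z,j in wps:
        a=np.radians(j);X=np.array([np.cos(a),np.sin(a),0]);Y=np.array([0,0,-1.])
        t=np.column_stack([X,Y,np.cross(X,Y)])
        d=r.inv().apply(np.array([x,y,z])-p)*1000
        print("d",d.round(1),"r",np.degrees((r.inv()*R.from_matrix(t)).as_rotvec()).round(1))
E
python3 - <<'E'
from h import *
for j in (8.6,188.6): plan((.5245,-.0931,.25,j))
for n,c in dict(blue=(-50,61),red=(-62,0),yellow=(-50,-61)).items(): print(n,B[n],stand(*c).round(4))
E
```

```text
t 0.1 p [0.3209 0.6496 0.2305] jaw 63.7 down [-0.    -0.001 -1.   ] f [ 0.6 -0.2 -0.2] w 0.0855 q [-1.19  0.6  -0.    1.6   0.    0.94 -0.08]
d [-575.8  -18.6 -511.4] r [ 0.  55.1 -0.1]
t 0.1 p [0.3209 0.6496 0.2305] jaw 63.7 down [-0.    -0.001 -1.   ] f [ 0.6 -0.2 -0.2] w 0.0855 q [-1.19  0.6  -0.    1.6   0.    0.94 -0.08]
d [-575.8  -18.6 -511.4] r [-1.000e-01 -1.249e+02 -1.000e-01]
blue (0.505, 0.026) [0.5057 0.026 ]
red (0.5033, -0.0362) [ 0.503  -0.0361]
yellow (0.5245, -0.0931) [ 0.524  -0.0946]
```

send_rows([
  {"dx": -576,"dy": -19,"dz": -511,"ry": 55,"gripper": 0.66},
  {"dx": -576,"dy": -19,"dz": -511,"ry": 55,"gripper": 0.66},
  {"dx": -576,"dy": -19,"dz": -511,"ry": 55,"gripper": 0.66},
  {"dx": -576,"dy": -19,"dz": -511,"ry": 55,"gripper": 0.66},
  {"dx": -576,"dy": -19,"dz": -511,"ry": 55,"gripper": 0.66},
  {"dx": -576,"dy": -19,"dz": -511,"ry": 55,"gripper": 0.66},
  {"dx": -576,"dy": -19,"dz": -511,"ry": 55,"gripper": 0.66},
  {"dx": -576,"dy": -19,"dz": -511,"ry": 55,"gripper": 0.66},
  {"dx": -576,"dy": -19,"dz": -511,"ry": 55,"gripper": 0.66},
  {"dx": -576,"dy": -19,"dz": -511,"ry": 55,"gripper": 0.66},
  {"dx": -576,"dy": -19,"dz": -511,"ry": 55,"gripper": 0.66},
  {"dx": -576,"dy": -19,"dz": -511,"ry": 55,"gripper": 0.66},
  {"dx": -576,"dy": -19,"dz": -511,"ry": 55,"gripper": 0.66},
  {"dx": -576,"dy": -19,"dz": -511,"ry": 55,"gripper": 0.66},
  {"dx": -576,"dy": -19,"dz": -511,"ry": 55,"gripper": 0.66},
  {"dx": -576,"dy": -19,"dz": -511,"ry": 55,"gripper": 0.66},
  {"dx": -576,"dy": -19,"dz": -511,"ry": 55,"gripper": 0.66},
  {"dx": -576,"dy": -19,"dz": -511,"ry": 55,"gripper": 0.66},
])

```text
$.rows[0]: bad value
```

```bash
python3 - <<'E'
from h import *
plan((.5243,-.0938,.25,8.6),(.5243,-.0938,.098,8.6),(.5243,-.0938,.17,8.6))
E
```

```text
t 0.1 p [0.3209 0.6496 0.2305] jaw 63.7 down [-0.    -0.001 -1.   ] f [ 0.6 -0.2 -0.2] w 0.0855 q [-1.19  0.6  -0.    1.6   0.    0.94 -0.08]
d [-576.5  -18.6 -511.6] r [ 0.  55.1 -0.1]
d [-576.3  133.4 -511.5] r [ 0.  55.1 -0.1]
d [-576.4   61.4 -511.5] r [ 0.  55.1 -0.1]
```

send_rows([
  {"rx": 0,"ry": 5,"rz": 0,"dx": -35,"dy": -1,"dz": -31,"gripper": 0.66},
])

```text
time_s: 0.2
position: [0.3296, 0.6094, 0.2308]
ee_rot: [-0.614, -0.348, 0.349, 0.616]
wrist_force: [0.3, 0.4, -1.1]
grip_width: 0.0733
```

send_rows([
  {"rx": 0,"ry": 50,"rz": 0,"dx": -585,"dy": -18,"dz": -430,"gripper": 0.66},
  {"rx": 0,"ry": 50,"rz": 0,"dx": -585,"dy": -18,"dz": -430,"gripper": 0.66},
  {"rx": 0,"ry": 50,"rz": 0,"dx": -585,"dy": -18,"dz": -430,"gripper": 0.66},
  {"rx": 0,"ry": 50,"rz": 0,"dx": -585,"dy": -18,"dz": -430,"gripper": 0.66},
  {"rx": 0,"ry": 50,"rz": 0,"dx": -585,"dy": -18,"dz": -430,"gripper": 0.66},
  {"rx": 0,"ry": 50,"rz": 0,"dx": -585,"dy": -18,"dz": -430,"gripper": 0.66},
  {"rx": 0,"ry": 50,"rz": 0,"dx": -585,"dy": -18,"dz": -430,"gripper": 0.66},
  {"rx": 0,"ry": 50,"rz": 0,"dx": -585,"dy": -18,"dz": -430,"gripper": 0.66},
  {"rx": 0,"ry": 50,"rz": 0,"dx": -585,"dy": -18,"dz": -430,"gripper": 0.66},
  {"rx": 0,"ry": 50,"rz": 0,"dx": -585,"dy": -18,"dz": -430,"gripper": 0.66},
  {"rx": 0,"ry": 50,"rz": 0,"dx": -585,"dy": -18,"dz": -430,"gripper": 0.66},
  {"rx": 0,"ry": 50,"rz": 0,"dx": -585,"dy": -18,"dz": -430,"gripper": 0.66},
  {"rx": 0,"ry": 50,"rz": 0,"dx": -585,"dy": -18,"dz": -430,"gripper": 0.66},
  {"rx": 0,"ry": 50,"rz": 0,"dx": -585,"dy": -18,"dz": -430,"gripper": 0.66},
  {"rx": 0,"ry": 50,"rz": 0,"dx": -585,"dy": -18,"dz": -430,"gripper": 0.66},
  {"rx": 0,"ry": 50,"rz": 0,"dx": -585,"dy": -18,"dz": -430,"gripper": 0.66},
  {"rx": 0,"ry": 50,"rz": 0,"dx": -585,"dy": -18,"dz": -430,"gripper": 0.66},
  {"rx": 0,"ry": 50,"rz": 0,"dx": -585,"dy": -18,"dz": -430,"gripper": 0.66},
])

```text
time_s: 2.0
position: [0.3969, -0.1172, 0.2501]
ee_rot: [-0.705, -0.054, 0.054, 0.705]
wrist_force: [0.8, 0.2, -0.1]
grip_width: 0.0563
```

```bash
python3 - <<'E'
from h import *
plan((.5243,-.0938,.25,8.6),(.5243,-.0938,.098,8.6),(.5243,-.0938,.17,8.6))
E
```

```text
t 2.0 p [ 0.3969 -0.1172  0.2501] jaw 8.8 down [-0.001  0.    -1.   ] f [ 0.8  0.2 -0.1] w 0.0563 q [-0.24  0.21  0.48  2.27 -0.15  0.69  0.5 ]
d [129.5   0.    3.7] r [-0.   0.2 -0. ]
d [129.6 152.    3.6] r [-0.   0.2 -0. ]
d [129.6  80.    3.6] r [-0.   0.2 -0. ]
```

send_rows([
  {"rx": 0,"ry": 0,"rz": 0,"dx": 45,"dy": 0,"dz": 3.6,"gripper": 0.66},
  {"rx": 0,"ry": 0,"rz": 0,"dx": 90,"dy": 0,"dz": 3.6,"gripper": 0.66},
  {"rx": 0,"ry": 0,"rz": 0,"dx": 129.5,"dy": 0,"dz": 3.6,"gripper": 0.66},
  {"rx": 0,"ry": 0,"rz": 0,"dx": 129.5,"dy": 20,"dz": 3.6,"gripper": 0.66},
  {"rx": 0,"ry": 0,"rz": 0,"dx": 129.5,"dy": 60,"dz": 3.6,"gripper": 0.66},
  {"rx": 0,"ry": 0,"rz": 0,"dx": 129.5,"dy": 100,"dz": 3.6,"gripper": 0.66},
  {"rx": 0,"ry": 0,"rz": 0,"dx": 129.5,"dy": 130,"dz": 3.6,"gripper": 0.66},
  {"rx": 0,"ry": 0,"rz": 0,"dx": 129.5,"dy": 150,"dz": 3.6,"gripper": 0.66},
  {"rx": 0,"ry": 0,"rz": 0,"dx": 129.5,"dy": 160,"dz": 3.6,"gripper": 0.66},
  {"rx": 0,"ry": 0,"rz": 0,"dx": 129.5,"dy": 160,"dz": 3.6,"gripper": 0.66},
])

```text
time_s: 3.0
position: [0.524, -0.0939, 0.0893]
ee_rot: [-0.705, -0.054, 0.055, 0.705]
wrist_force: [-0.7, 0.6, 0.2]
grip_width: 0.0563
```

```bash
python3 - <<'E'
from h import *
plan((.5243,-.0938,.090,8.6))
s,P=snap("scene");i=s["image"][150:240,210:330];save(cv2.resize(i,None,fx=5,fy=5,interpolation=cv2.INTER_CUBIC),"c1.png")
E
```

```text
t 3.0 p [ 0.524  -0.0939  0.0893] jaw 8.8 down [-0.002  0.001 -1.   ] f [-0.7  0.6  0.2] w 0.0563 q [-0.12  0.6   0.27  2.17 -0.39  0.42  0.62]
d [ 0.3 -0.7  0.1] r [-0.   0.2 -0.1]
```

View pics/c1.png

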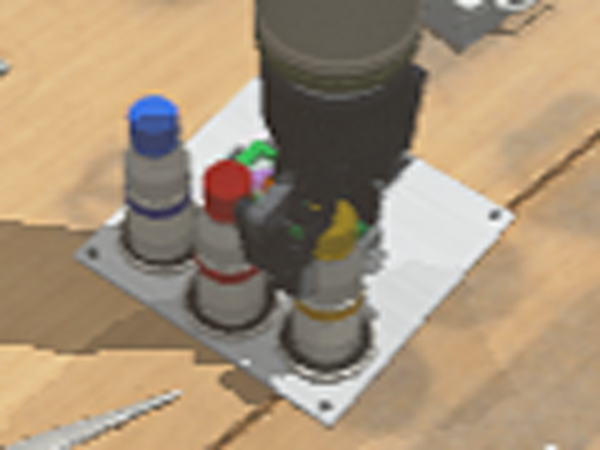

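The fingers straddle the yellow cap at (340,230), so I'll grip and lift.

send_rows([
  {"rx": 0,"ry": 0,"rz": 0,"dx": 0,"dy": 0,"dz": 0,"gripper": 0.1},
  {"rx": 0,"ry": 0,"rz": 0,"dx": 0,"dy": 0,"dz": 0,"gripper": 0.1},
  {"rx": 0,"ry": 0,"rz": 0,"dx": 0,"dy": 0,"dz": 0,"gripper": 0.1},
  {"rx": 0,"ry": 0,"rz": 0,"dx": 0,"dy": 0,"dz": 0,"gripper": 0.1},
  {"rx": 0,"ry": 0,"rz": 0,"dx": 0,"dy": 0,"dz": 0,"gripper": 0.1},
  {"rx": 0,"ry": 0,"rz": 0,"dx": 0,"dy": 0,"dz": 0,"gripper": 0.1},
  {"rx": 0,"ry": 0,"rz": 0,"dx": 0,"dy": -10,"dz": 0,"gripper": 0.1},
  {"rx": 0,"ry": 0,"rz": 0,"dx": 0,"dy": -30,"dz": 0,"gripper": 0.1},
  {"rx": 0,"ry": 0,"rz": 0,"dx": 0,"dy": -60,"dz": 0,"gripper": 0.1},
  {"rx": 0,"ry": 0,"rz": 0,"dx": 0,"dy": -60,"dz": 0,"gripper": 0.1},
])

```text
time_s: 4.05
position: [0.5258, -0.0956, 0.1538]
ee_rot: [0.705, 0.055, -0.052, -0.705]
wrist_force: [-1.4, -0.2, -2.7]
grip_width: 0.0266
```

```bash
python3 - <<'E'
from h import *
for x in (70,0,-70): print(tray(x,0).round(4))
plan((*tray(70,0),.15,8.6),(*tray(70,0),.089,8.6))
s,P=snap("scene");i=s["image"][150:240,210:330];save(cv2.resize(i,None,fx=5,fy=5,interpolation=cv2.INTER_CUBIC),"c2.png")
E
```

```text
[ 0.5169 -0.2828]
[ 0.447  -0.2785]
[ 0.3771 -0.2742]
t 4.0 p [ 0.5258 -0.0956  0.1538] jaw 8.7 down [ 0.005 -0.    -1.   ] f [-1.4 -0.2 -2.7] w 0.0266 q [-0.18  0.5   0.36  2.13 -0.33  0.56  0.57]
d [ -37.1    3.8 -183.6] r [0.1 0.1 0.3]
d [ -37.4   64.8 -183.6] r [0.1 0.1 0.3]
```

View pics/c2.png

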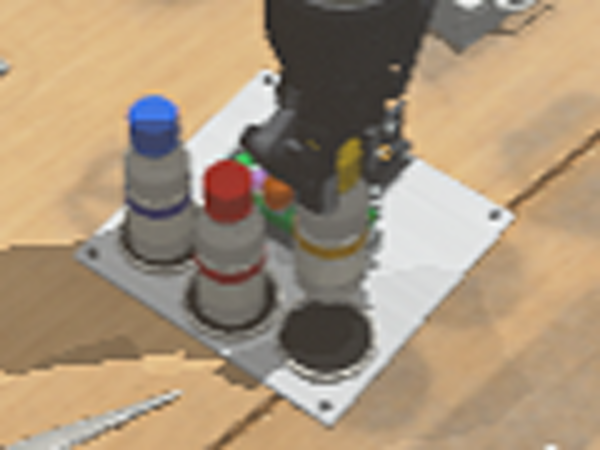

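The yellow bottle hangs upright and its pocket is empty. Next I'll carry it to the tray.

send_rows([
  {"rx": 0,"ry": 0,"rz": 0,"dx": -6,"dy": 0,"dz": -30,"gripper": 0.1},
  {"rx": 0,"ry": 0,"rz": 0,"dx": -14,"dy": 0,"dz": -70,"gripper": 0.1},
  {"rx": 0,"ry": 0,"rz": 0,"dx": -23,"dy": 0,"dz": -115,"gripper": 0.1},
  {"rx": 0,"ry": 0,"rz": 0,"dx": -31,"dy": 0,"dz": -155,"gripper": 0.1},
  {"rx": 0,"ry": 0,"rz": 0,"dx": -37,"dy": 0,"dz": -184,"gripper": 0.1},
  {"rx": 0,"ry": 0,"rz": 0,"dx": -37,"dy": 10,"dz": -184,"gripper": 0.1},
  {"rx": 0,"ry": 0,"rz": 0,"dx": -37,"dy": 30,"dz": -184,"gripper": 0.1},
  {"rx": 0,"ry": 0,"rz": 0,"dx": -37,"dy": 50,"dz": -184,"gripper": 0.1},
  {"rx": 0,"ry": 0,"rz": 0,"dx": -37,"dy": 60,"dz": -184,"gripper": 0.1},
  {"rx": 0,"ry": 0,"rz": 0,"dx": -37,"dy": 65,"dz": -184,"gripper": 0.1},
  {"rx": 0,"ry": 0,"rz": 0,"dx": -37,"dy": 65,"dz": -184,"gripper": 0.1},
  {"rx": 0,"ry": 0,"rz": 0,"dx": -37,"dy": 65,"dz": -184,"gripper": 0.1},
])

```text
time_s: 5.3
position: [0.5157, -0.2822, 0.089]
ee_rot: [-0.705, -0.054, 0.053, 0.705]
wrist_force: [-10.3, 6.0, 48.6]
grip_width: 0.0271
```

```bash
python3 - <<'E'
from h import *
plan((*tray(70,0),.0873,8.6))
s,P=snap("scene");i=s["image"][190:330,240:400];save(cv2.resize(i,None,fx=4,fy=4,interpolation=cv2.INTER_CUBIC),"c3.png")
E
```

```text
t 5.3 p [ 0.5157 -0.2822  0.089 ] jaw 8.7 down [ 0.002  0.001 -1.   ] f [-10.3   6.   48.6] w 0.0271 q [ 0.22  0.65  0.27  2.04 -0.35  0.49  0.91]
d [ 1.1  1.7 -0.8] r [-0.1  0.1  0.1]
```

View pics/c3.png

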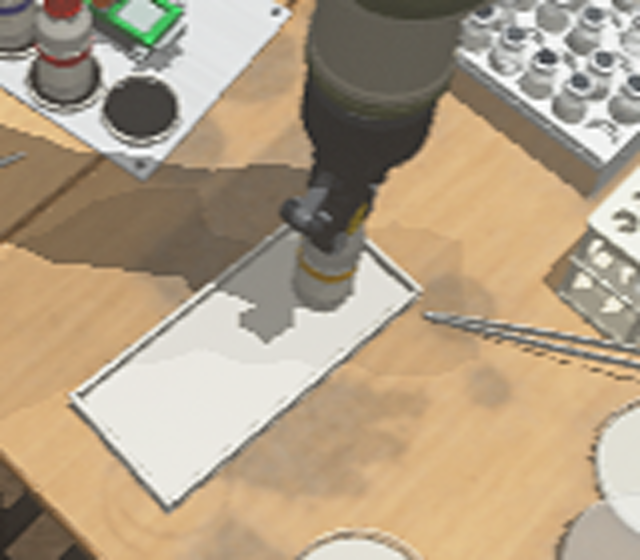

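The yellow bottle stands in the tray, pressed at 48 N, so I'll back off slightly, release, and go over red.

send_rows([
  {"rx": 0,"ry": 0,"rz": 0,"dx": 0,"dy": -0.5,"dz": 0,"gripper": 0.1},
  {"rx": 0,"ry": 0,"rz": 0,"dx": 0,"dy": -1,"dz": 0,"gripper": 0.64},
  {"rx": 0,"ry": 0,"rz": 0,"dx": 0,"dy": -1,"dz": 0,"gripper": 0.64},
  {"rx": 0,"ry": 0,"rz": 0,"dx": 0,"dy": -1,"dz": 0,"gripper": 0.64},
  {"rx": 0,"ry": 0,"rz": 0,"dx": 0,"dy": -1,"dz": 0,"gripper": 0.64},
  {"rx": 0,"ry": 0,"rz": 0,"dx": 0,"dy": -10,"dz": 0,"gripper": 0.64},
  {"rx": 0,"ry": 0,"rz": 0,"dx": 0,"dy": -50,"dz": 0,"gripper": 0.64},
  {"rx": 0,"ry": 0,"rz": 0,"dx": 0,"dy": -90,"dz": 0,"gripper": 0.64},
  {"rx": 0,"ry": 0,"rz": 0,"dx": 4,"dy": -110,"dz": 40,"gripper": 0.64},
  {"rx": 0,"ry": 0,"rz": 0,"dx": 9,"dy": -110,"dz": 89,"gripper": 0.64},
  {"rx": 0,"ry": 0,"rz": 0,"dx": 14,"dy": -110,"dz": 138,"gripper": 0.64},
  {"rx": 0,"ry": 0,"rz": 0,"dx": 19,"dy": -110,"dz": 187,"gripper": 0.64},
  {"rx": 0,"ry": 0,"rz": 0,"dx": 23,"dy": -110,"dz": 225,"gripper": 0.64},
  {"rx": 0,"ry": 0,"rz": 0,"dx": 25,"dy": -110,"dz": 245,"gripper": 0.64},
  {"rx": 0,"ry": 0,"rz": 0,"dx": 25,"dy": -110,"dz": 245,"gripper": 0.64},
  {"rx": 0,"ry": 0,"rz": 0,"dx": 25,"dy": -110,"dz": 245,"gripper": 0.64},
])

```text
time_s: 6.95
position: [0.5035, -0.0367, 0.1956]
ee_rot: [0.705, 0.054, -0.054, -0.705]
wrist_force: [0.2, 0.3, -0.7]
grip_width: 0.0545
```

```bash
python3 - <<'E'
from h import *
plan((.5032,-.0362,.092,8.6))
s,P=snap("top");hsv=cv2.cvtColor(s["image"],cv2.COLOR_RGB2HSV).astype(int)
k=(hsv[...,0]>20)&(hsv[...,0]<32)&(hsv[...,1]>120)&(P[...,2]>.1);k[:,:300]=0;k[:,380:]=0
print(k.sum(),np.nanmedian(P[k],0))
E
```

```text
t 7.0 p [ 0.5035 -0.0367  0.1956] jaw 8.8 down [ 0. -0. -1.] f [ 0.2  0.3 -0.7] w 0.0545 q [-0.33  0.41  0.4   2.15 -0.27  0.63  0.41]
d [ -0.3 103.6   0.6] r [0.  0.2 0. ]
78 [ 0.51388146 -0.27706633  0.12104221]
```

send_rows([
  {"rx": 0,"ry": 0,"rz": 0,"dx": 0,"dy": 30,"dz": 0.6,"gripper": 0.64},
  {"rx": 0,"ry": 0,"rz": 0,"dx": 0,"dy": 70,"dz": 0.6,"gripper": 0.64},
  {"rx": 0,"ry": 0,"rz": 0,"dx": 0,"dy": 95,"dz": 0.6,"gripper": 0.64},
  {"rx": 0,"ry": 0,"rz": 0,"dx": 0,"dy": 104,"dz": 0.6,"gripper": 0.64},
  {"rx": 0,"ry": 0,"rz": 0,"dx": 0,"dy": 104,"dz": 0.6,"gripper": 0.64},
  {"rx": 0,"ry": 0,"rz": 0,"dx": 0,"dy": 104,"dz": 0.6,"gripper": 0.1},
  {"rx": 0,"ry": 0,"rz": 0,"dx": 0,"dy": 104,"dz": 0.6,"gripper": 0.1},
  {"rx": 0,"ry": 0,"rz": 0,"dx": 0,"dy": 104,"dz": 0.6,"gripper": 0.1},
  {"rx": 0,"ry": 0,"rz": 0,"dx": 0,"dy": 104,"dz": 0.6,"gripper": 0.1},
  {"rx": 0,"ry": 0,"rz": 0,"dx": 0,"dy": 104,"dz": 0.6,"gripper": 0.1},
  {"rx": 0,"ry": 0,"rz": 0,"dx": 0,"dy": 90,"dz": 0.6,"gripper": 0.1},
  {"rx": 0,"ry": 0,"rz": 0,"dx": 0,"dy": 60,"dz": 0.6,"gripper": 0.1},
  {"rx": 0,"ry": 0,"rz": 0,"dx": 0,"dy": 35,"dz": 0.6,"gripper": 0.1},
  {"rx": 0,"ry": 0,"rz": 0,"dx": -12,"dy": 35,"dz": -30,"gripper": 0.1},
  {"rx": 0,"ry": 0,"rz": 0,"dx": -29,"dy": 35,"dz": -74,"gripper": 0.1},
  {"rx": 0,"ry": 0,"rz": 0,"dx": -47,"dy": 35,"dz": -118,"gripper": 0.1},
  {"rx": 0,"ry": 0,"rz": 0,"dx": -65,"dy": 35,"dz": -162,"gripper": 0.1},
  {"rx": 0,"ry": 0,"rz": 0,"dx": -81,"dy": 35,"dz": -202,"gripper": 0.1},
  {"rx": 0,"ry": 0,"rz": 0,"dx": -93,"dy": 35,"dz": -230,"gripper": 0.1},
  {"rx": 0,"ry": 0,"rz": 0,"dx": -93,"dy": 35,"dz": -230,"gripper": 0.1},
])

```text
time_s: 9.0
position: [0.4449, -0.2829, 0.1615]
ee_rot: [0.706, 0.052, -0.051, -0.704]
wrist_force: [-0.1, 0.4, -1.5]
grip_width: 0.0265
```

```bash
python3 - <<'E'
from h import *
plan((*tray(0,0),.092,8.6))
E
```

```text
t 9.0 p [ 0.4449 -0.2829  0.1615] jaw 8.3 down [ 0.002 -0.003 -1.   ] f [-0.1  0.4 -1.5] w 0.0265 q [ 0.22  0.48  0.33  2.13 -0.28  0.56  0.9 ]
d [ 2.6 69.4  4.3] r [ 0.2 -0.3  0.1]
```

send_rows([
  {"rx": 0,"ry": 0,"rz": 0,"dx": 1,"dy": 30,"dz": 3,"gripper": 0.1},
  {"rx": 0,"ry": 0,"rz": 0,"dx": 1,"dy": 55,"dz": 3,"gripper": 0.1},
  {"rx": 0,"ry": 0,"rz": 0,"dx": 1,"dy": 65,"dz": 3,"gripper": 0.1},
  {"rx": 0,"ry": 0,"rz": 0,"dx": 1,"dy": 69,"dz": 3,"gripper": 0.1},
  {"rx": 0,"ry": 0,"rz": 0,"dx": 1,"dy": 69,"dz": 3,"gripper": 0.1},
  {"rx": 0,"ry": 0,"rz": 0,"dx": 1,"dy": 69,"dz": 3,"gripper": 0.64},
  {"rx": 0,"ry": 0,"rz": 0,"dx": 1,"dy": 69,"dz": 3,"gripper": 0.64},
  {"rx": 0,"ry": 0,"rz": 0,"dx": 1,"dy": 69,"dz": 3,"gripper": 0.64},
  {"rx": 0,"ry": 0,"rz": 0,"dx": 1,"dy": 60,"dz": 3,"gripper": 0.64},
  {"rx": 0,"ry": 0,"rz": 0,"dx": 1,"dy": 20,"dz": 3,"gripper": 0.64},
  {"rx": 0,"ry": 0,"rz": 0,"dx": 1,"dy": -20,"dz": 3,"gripper": 0.64},
  {"rx": 0,"ry": 0,"rz": 0,"dx": 15,"dy": -38,"dz": 42,"gripper": 0.64},
  {"rx": 0,"ry": 0,"rz": 0,"dx": 31,"dy": -38,"dz": 88,"gripper": 0.64},
  {"rx": 0,"ry": 0,"rz": 0,"dx": 47,"dy": -38,"dz": 134,"gripper": 0.64},
  {"rx": 0,"ry": 0,"rz": 0,"dx": 63,"dy": -38,"dz": 180,"gripper": 0.64},
  {"rx": 0,"ry": 0,"rz": 0,"dx": 79,"dy": -38,"dz": 226,"gripper": 0.64},
  {"rx": 0,"ry": 0,"rz": 0,"dx": 95,"dy": -38,"dz": 272,"gripper": 0.64},
  {"rx": 0,"ry": 0,"rz": 0,"dx": 105,"dy": -38,"dz": 300,"gripper": 0.64},
  {"rx": 0,"ry": 0,"rz": 0,"dx": 105,"dy": -38,"dz": 300,"gripper": 0.64},
  {"rx": 0,"ry": 0,"rz": 0,"dx": 105,"dy": -38,"dz": 300,"gripper": 0.64},
])

```text
time_s: 11.0
position: [0.5046, 0.0348, 0.1988]
ee_rot: [0.705, 0.054, -0.054, -0.705]
wrist_force: [-0.4, -1.1, 0.6]
grip_width: 0.0547
```

```bash
python3 - <<'E'
from h import *
plan((.505,.026,.092,8.6),(*tray(-70,0),.15,8.6))
E
```

```text
t 11.0 p [0.5046 0.0348 0.1988] jaw 8.8 down [ 0. -0. -1.] f [-0.4 -1.1  0.6] w 0.0547 q [-0.47  0.41  0.39  2.15 -0.26  0.63  0.26]
d [ -1.  106.8  -8.7] r [0.  0.2 0. ]
d [-173.3   48.8 -285.8] r [0.  0.2 0. ]
```

send_rows([
  {"rx": 0,"ry": 0,"rz": 0,"dx": -1,"dy": 30,"dz": -8.7,"gripper": 0.64},
  {"rx": 0,"ry": 0,"rz": 0,"dx": -1,"dy": 70,"dz": -8.7,"gripper": 0.64},
  {"rx": 0,"ry": 0,"rz": 0,"dx": -1,"dy": 98,"dz": -8.7,"gripper": 0.64},
  {"rx": 0,"ry": 0,"rz": 0,"dx": -1,"dy": 107,"dz": -8.7,"gripper": 0.64},
  {"rx": 0,"ry": 0,"rz": 0,"dx": -1,"dy": 107,"dz": -8.7,"gripper": 0.64},
  {"rx": 0,"ry": 0,"rz": 0,"dx": -1,"dy": 107,"dz": -8.7,"gripper": 0.1},
  {"rx": 0,"ry": 0,"rz": 0,"dx": -1,"dy": 107,"dz": -8.7,"gripper": 0.1},
  {"rx": 0,"ry": 0,"rz": 0,"dx": -1,"dy": 107,"dz": -8.7,"gripper": 0.1},
  {"rx": 0,"ry": 0,"rz": 0,"dx": -1,"dy": 107,"dz": -8.7,"gripper": 0.1},
  {"rx": 0,"ry": 0,"rz": 0,"dx": -1,"dy": 107,"dz": -8.7,"gripper": 0.1},
  {"rx": 0,"ry": 0,"rz": 0,"dx": -1,"dy": 95,"dz": -8.7,"gripper": 0.1},
  {"rx": 0,"ry": 0,"rz": 0,"dx": -1,"dy": 65,"dz": -8.7,"gripper": 0.1},
  {"rx": 0,"ry": 0,"rz": 0,"dx": -1,"dy": 40,"dz": -8.7,"gripper": 0.1},
  {"rx": 0,"ry": 0,"rz": 0,"dx": -20,"dy": 40,"dz": -38,"gripper": 0.1},
  {"rx": 0,"ry": 0,"rz": 0,"dx": -45,"dy": 40,"dz": -78,"gripper": 0.1},
  {"rx": 0,"ry": 0,"rz": 0,"dx": -70,"dy": 40,"dz": -119,"gripper": 0.1},
  {"rx": 0,"ry": 0,"rz": 0,"dx": -95,"dy": 40,"dz": -160,"gripper": 0.1},
  {"rx": 0,"ry": 0,"rz": 0,"dx": -120,"dy": 40,"dz": -200,"gripper": 0.1},
  {"rx": 0,"ry": 0,"rz": 0,"dx": -145,"dy": 40,"dz": -240,"gripper": 0.1},
  {"rx": 0,"ry": 0,"rz": 0,"dx": -165,"dy": 40,"dz": -273,"gripper": 0.1},
])

```text
time_s: 13.0
position: [0.3819, -0.2629, 0.1599]
ee_rot: [0.706, 0.054, -0.053, -0.705]
wrist_force: [0.3, 0.5, -1.1]
grip_width: 0.0268
```

```bash
python3 - <<'E'
from h import *
plan((*tray(-70,0),.15,8.6),(*tray(-70,0),.092,8.6))
E
```

```text
t 13.0 p [ 0.3819 -0.2629  0.1599] jaw 8.6 down [ 0.002 -0.001 -1.   ] f [ 0.3  0.5 -1.1] w 0.0268 q [ 0.26  0.42  0.3   2.27 -0.26  0.48  0.92]
d [ -6.4   9.9 -10.5] r [0.1 0.  0.1]
d [ -6.5  67.9 -10.4] r [0.1 0.  0.1]
```

send_rows([
  {"rx": 0,"ry": 0,"rz": 0,"dx": -8,"dy": 0,"dz": -11,"gripper": 0.1},
  {"rx": 0,"ry": 0,"rz": 0,"dx": -8,"dy": 30,"dz": -11,"gripper": 0.1},
  {"rx": 0,"ry": 0,"rz": 0,"dx": -8,"dy": 55,"dz": -11,"gripper": 0.1},
  {"rx": 0,"ry": 0,"rz": 0,"dx": -8,"dy": 64,"dz": -11,"gripper": 0.1},
  {"rx": 0,"ry": 0,"rz": 0,"dx": -8,"dy": 68,"dz": -11,"gripper": 0.1},
  {"rx": 0,"ry": 0,"rz": 0,"dx": -8,"dy": 68,"dz": -11,"gripper": 0.1},
  {"rx": 0,"ry": 0,"rz": 0,"dx": -8,"dy": 68,"dz": -11,"gripper": 0.64},
  {"rx": 0,"ry": 0,"rz": 0,"dx": -8,"dy": 68,"dz": -11,"gripper": 0.64},
  {"rx": 0,"ry": 0,"rz": 0,"dx": -8,"dy": 68,"dz": -11,"gripper": 0.64},
  {"rx": 0,"ry": 0,"rz": 0,"dx": -8,"dy": 60,"dz": -11,"gripper": 0.64},
  {"rx": 0,"ry": 0,"rz": 0,"dx": -8,"dy": 20,"dz": -11,"gripper": 0.64},
  {"rx": 0,"ry": 0,"rz": 0,"dx": -8,"dy": -20,"dz": -11,"gripper": 0.64},
  {"rx": 0,"ry": 0,"rz": 0,"dx": -8,"dy": -50,"dz": 30,"gripper": 0.64},
  {"rx": 0,"ry": 0,"rz": 0,"dx": -8,"dy": -50,"dz": 80,"gripper": 0.64},
  {"rx": 0,"ry": 0,"rz": 0,"dx": -8,"dy": -50,"dz": 130,"gripper": 0.64},
  {"rx": 0,"ry": 0,"rz": 0,"dx": -8,"dy": -50,"dz": 130,"gripper": 0.64},
])

```text
time_s: 14.6
position: [0.3537, -0.1276, 0.2087]
ee_rot: [-0.704, -0.056, 0.057, 0.706]
wrist_force: [0.1, -1.1, 0.7]
grip_width: 0.0547
```

```bash
python3 - <<'E'
from h import *
k=stand(-18,0);print(k)
plan((*k,.13,-81.4))
s,P=snap("top");save(s["image"],"t4.png");hsv=cv2.cvtColor(s["image"],cv2.COLOR_RGB2HSV).astype(int)
H,S,_=np.moveaxis(hsv,-1,0)
for n,m in dict(blue=(H>100)&(H<130),red=(H<6)|(H>172),yellow=(H>20)&(H<32)).items():
    m=m&(S>120)&(P[...,2]>.1);m[:,:310]=0;m[:,375:]=0
    print(n,m.sum(),np.nanmedian(P[m],0).round(4))
m=(H>5)&(H<20)&(S>150)&(P[...,2]>.06)&(P[...,2]<.09);m[:160]=0;m[245:]=0;m[:,:215]=0;m[:,305:]=0;print("knob",m.sum(),P[m].mean(0))
E
```

```text
[ 0.54650239 -0.02949164]
t 14.6 p [ 0.3537 -0.1276  0.2087] jaw 9.2 down [-0.001  0.003 -1.   ] f [ 0.1 -1.1  0.7] w 0.0547 q [-0.11  0.23  0.38  2.39 -0.17  0.54  0.57]
d [206.1  78.7  65.8] r [-0.1 90.6 -0.2]
blue 76 [ 0.377  -0.269   0.1214]
red 80 [ 0.4466 -0.2714  0.1206]
yellow 79 [ 0.5136 -0.2769  0.1206]
knob 15 [ 0.54649602 -0.02988533  0.07477251]
```

View pics/t4.png

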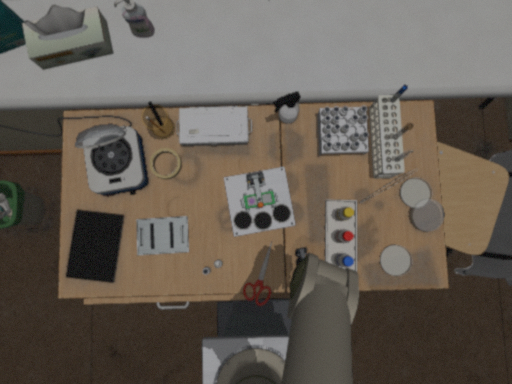

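All three bottles stand upright in the tray at (348,213), (346,237) and (347,261), and the measured knob matches the model. Next I'll turn 90° and go over the knob.

send_rows([
  {"rx": 0,"ry": 8.5,"rz": 0,"dx": 40,"dy": 0,"dz": 13,"gripper": 0.6},
  {"rx": 0,"ry": 17,"rz": 0,"dx": 80,"dy": 0,"dz": 26,"gripper": 0.6},
  {"rx": 0,"ry": 25.5,"rz": 0,"dx": 120,"dy": 10,"dz": 39,"gripper": 0.6},
  {"rx": 0,"ry": 34,"rz": 0,"dx": 160,"dy": 30,"dz": 52,"gripper": 0.6},
  {"rx": 0,"ry": 42.5,"rz": 0,"dx": 190,"dy": 50,"dz": 62,"gripper": 0.6},
  {"rx": 0,"ry": 51,"rz": 0,"dx": 206,"dy": 70,"dz": 66,"gripper": 0.6},
  {"rx": 0,"ry": 59.5,"rz": 0,"dx": 206,"dy": 79,"dz": 66,"gripper": 0.6},
  {"rx": 0,"ry": 68,"rz": 0,"dx": 206,"dy": 79,"dz": 66,"gripper": 0.6},
  {"rx": 0,"ry": 76.5,"rz": 0,"dx": 206,"dy": 79,"dz": 66,"gripper": 0.6},
  {"rx": 0,"ry": 85,"rz": 0,"dx": 206,"dy": 79,"dz": 66,"gripper": 0.6},
  {"rx": 0,"ry": 90.6,"rz": 0,"dx": 206,"dy": 79,"dz": 66,"gripper": 0.6},
  {"rx": 0,"ry": 90.6,"rz": 0,"dx": 206,"dy": 79,"dz": 66,"gripper": 0.6},
  {"rx": 0,"ry": 90.6,"rz": 0,"dx": 206,"dy": 79,"dz": 66,"gripper": 0.6},
  {"rx": 0,"ry": 90.6,"rz": 0,"dx": 206,"dy": 79,"dz": 66,"gripper": 0.6},
])

```text
time_s: 16.05
position: [0.5491, -0.0373, 0.1294]
ee_rot: [-0.534, 0.463, -0.463, 0.535]
wrist_force: [0.0, 0.8, 0.5]
grip_width: 0.0514
```

```bash
python3 - <<'E'
from h import *
k=(.5465,-.0297)
plan((*k,.13,-81.4),(*k,.054,-81.4))
# arc waypoints of the TCP relative to grip point, in stand x / z (mm)
for a in np.radians([0,10,20,30,40,50,60,70,80,90,97]):
    b=a+np.radians(8.4);print(int(round(np.degrees(a))),(89*(np.cos(np.radians(8.4))-np.cos(b))).round(1),(89*(np.sin(b)-np.sin(np.radians(8.4)))).round(1))
E
```

```text
t 16.1 p [ 0.5491 -0.0373  0.1294] jaw -81.8 down [ 0.  0. -1.] f [0.  0.8 0.5] w 0.0514 q [-0.49  0.64  0.7   2.12 -0.71  0.63 -0.72]
d [-7.9 -0.6 -1.5] r [-0.  -0.4  0. ]
d [-7.9 75.4 -1.5] r [-0.  -0.4  0. ]
0 0.0 0.0
10 3.6 15.1
20 9.8 29.3
30 18.3 42.3
40 29.0 53.6
50 41.4 62.8
60 55.3 69.7
70 70.1 74.2
80 85.6 76.0
90 101.0 75.0
97 111.7 72.8
```

send_rows([
  {"rx": 0,"ry": -0.4,"rz": 0,"dx": -8,"dy": 0,"dz": -1.5,"gripper": 0.6},
  {"rx": 0,"ry": -0.4,"rz": 0,"dx": -8,"dy": 25,"dz": -1.5,"gripper": 0.6},
  {"rx": 0,"ry": -0.4,"rz": 0,"dx": -8,"dy": 50,"dz": -1.5,"gripper": 0.6},
  {"rx": 0,"ry": -0.4,"rz": 0,"dx": -8,"dy": 68,"dz": -1.5,"gripper": 0.6},
  {"rx": 0,"ry": -0.4,"rz": 0,"dx": -8,"dy": 78,"dz": -1.5,"gripper": 0.6},
  {"rx": 0,"ry": -0.4,"rz": 0,"dx": -8,"dy": 78,"dz": -1.5,"gripper": 0.6},
])

```text
time_s: 16.65
position: [0.5457, -0.0289, 0.0505]
ee_rot: [0.536, -0.462, 0.461, -0.536]
wrist_force: [-0.3, 0.1, 0.6]
grip_width: 0.0514
```

```bash
python3 - <<'E'
from h import *
k=(.5465,-.0297)
plan((*k,.050,-81.4))
a0=np.radians(10.9)
for a in np.radians(np.arange(0,101,8)):
    b=a+a0;print(int(round(np.degrees(a))),(89.6*(np.cos(a0)-np.cos(b))).round(1),(89.6*(np.sin(b)-np.sin(a0))).round(1))
s,P=snap("scene");i=s["image"][140:240,200:330];save(cv2.resize(i,None,fx=5,fy=5,interpolation=cv2.INTER_CUBIC),"c5.png")
E
```

```text
t 16.6 p [ 0.5457 -0.0289  0.0505] jaw -81.5 down [-0.002  0.    -1.   ] f [-0.3  0.1  0.6] w 0.0514 q [-0.4   0.73  0.53  2.16 -0.86  0.46 -0.61]
d [0.9 0.5 0.6] r [ 0.1 -0.1 -0. ]
0 0.0 0.0
8 3.2 12.1
16 8.1 23.6
24 14.5 34.3
32 22.3 44.0
40 31.5 52.6
48 41.7 59.8
56 52.8 65.5
64 64.6 69.6
72 76.9 72.0
80 89.4 72.6
88 101.8 71.6
96 114.0 68.8
```

View pics/c5.png

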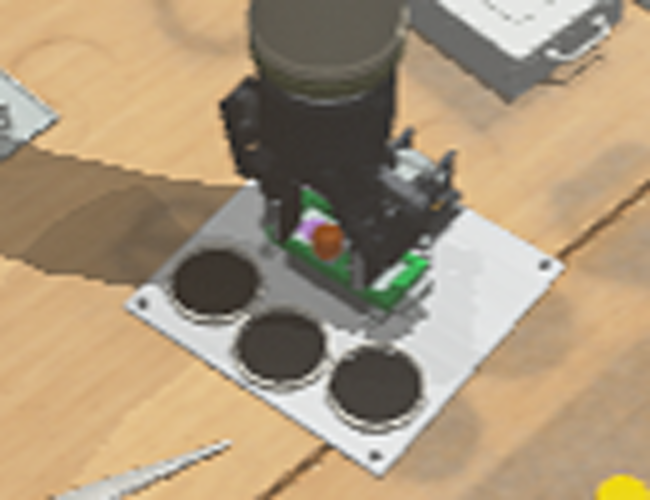

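The knob at (328,240) sits between the fingers. I'll close and lift along the arc to about 40°.

send_rows([
  {"rx": 0,"ry": 0,"rz": 0,"dx": 0,"dy": 0,"dz": 0.6,"gripper": 0.0},
  {"rx": 0,"ry": 0,"rz": 0,"dx": 0,"dy": 0,"dz": 0.6,"gripper": 0.0},
  {"rx": 0,"ry": 0,"rz": 0,"dx": 0,"dy": 0,"dz": 0.6,"gripper": 0.0},
  {"rx": 0,"ry": 0,"rz": 0,"dx": 0,"dy": 0,"dz": 0.6,"gripper": 0.0},
  {"rx": 0,"ry": 0,"rz": 0,"dx": 0,"dy": 0,"dz": 0.6,"gripper": 0.0},
  {"rx": 0,"ry": 0,"rz": 0,"dx": 0,"dy": 0,"dz": 0.6,"gripper": 0.0},
  {"rx": 0,"ry": 0,"rz": 0,"dx": 0,"dy": -6,"dz": 2,"gripper": 0.0},
  {"rx": 0,"ry": 0,"rz": 0,"dx": 0,"dy": -12,"dz": 3.8,"gripper": 0.0},
  {"rx": 0,"ry": 0,"rz": 0,"dx": 0,"dy": -23.6,"dz": 8.7,"gripper": 0.0},
  {"rx": 0,"ry": 0,"rz": 0,"dx": 0,"dy": -34.3,"dz": 15.1,"gripper": 0.0},
  {"rx": 0,"ry": 0,"rz": 0,"dx": 0,"dy": -44,"dz": 23,"gripper": 0.0},
  {"rx": 0,"ry": 0,"rz": 0,"dx": 0,"dy": -52.6,"dz": 32,"gripper": 0.0},
  {"rx": 0,"ry": 0,"rz": 0,"dx": 0,"dy": -52.6,"dz": 32,"gripper": 0.0},
])

```text
time_s: 18.0
position: [0.5764, -0.0242, 0.1048]
ee_rot: [0.536, -0.462, 0.46, -0.535]
wrist_force: [-7.0, 0.2, 0.8]
grip_width: 0.0159
```

```bash
python3 - <<'E'
from h import *
plan((.5465,-.0297,.050,-81.4))
s,P=snap("scene");i=s["image"][140:240,200:330];save(cv2.resize(i,None,fx=5,fy=5,interpolation=cv2.INTER_CUBIC),"c6.png")
E
```

```text
t 18.0 p [ 0.5764 -0.0242  0.1048] jaw -81.5 down [-0.003  0.001 -1.   ] f [-7.   0.2  0.8] w 0.0159 q [-0.48  0.7   0.66  2.07 -0.74  0.63 -0.72]
d [  1.1  54.9 -30.2] r [ 0.2 -0.1 -0.1]
```

View pics/c6.png

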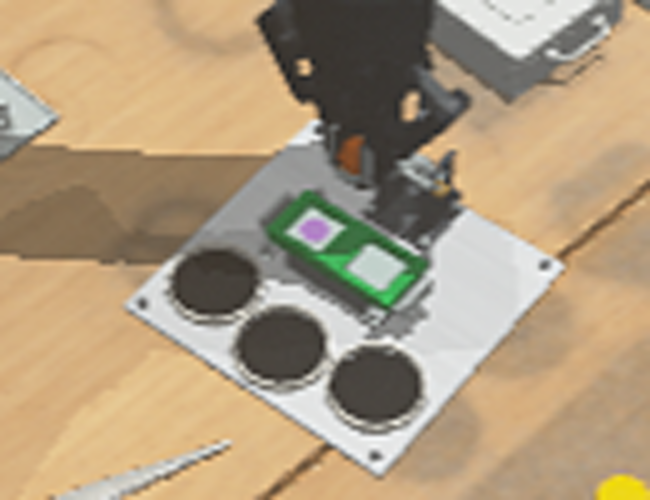

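The arm follows, with the knob in the grip at (352,155). I'll continue past centre, release and rise.

send_rows([
  {"rx": 0,"ry": 0,"rz": 0,"dx": 0,"dy": -7.2,"dz": 10,"gripper": 0.0},
  {"rx": 0,"ry": 0,"rz": 0,"dx": 0,"dy": -12.9,"dz": 21,"gripper": 0.0},
  {"rx": 0,"ry": 0,"rz": 0,"dx": 0,"dy": -17,"dz": 33,"gripper": 0.0},
  {"rx": 0,"ry": 0,"rz": 0,"dx": 0,"dy": -19.4,"dz": 45,"gripper": 0.0},
  {"rx": 0,"ry": 0,"rz": 0,"dx": 0,"dy": -20,"dz": 58,"gripper": 0.0},
  {"rx": 0,"ry": 0,"rz": 0,"dx": 0,"dy": -19,"dz": 70,"gripper": 0.0},
  {"rx": 0,"ry": 0,"rz": 0,"dx": 0,"dy": -16.2,"dz": 82,"gripper": 0.0},
  {"rx": 0,"ry": 0,"rz": 0,"dx": 0,"dy": -16.2,"dz": 82,"gripper": 0.0},
  {"rx": 0,"ry": 0,"rz": 0,"dx": 0,"dy": -16.2,"dz": 82,"gripper": 0.7},
  {"rx": 0,"ry": 0,"rz": 0,"dx": 0,"dy": -16.2,"dz": 82,"gripper": 0.7},
  {"rx": 0,"ry": 0,"rz": 0,"dx": 0,"dy": -16.2,"dz": 82,"gripper": 0.7},
  {"rx": 0,"ry": 0,"rz": 0,"dx": 0,"dy": -16.2,"dz": 82,"gripper": 0.7},
  {"rx": 0,"ry": 0,"rz": 0,"dx": 0,"dy": -40,"dz": 82,"gripper": 0.7},
  {"rx": 0,"ry": 0,"rz": 0,"dx": 0,"dy": -80,"dz": 82,"gripper": 0.7},
  {"rx": 0,"ry": 0,"rz": 0,"dx": 0,"dy": -110,"dz": 70,"gripper": 0.7},
  {"rx": 0,"ry": 0,"rz": 0,"dx": 0,"dy": -120,"dz": 30,"gripper": 0.7},
  {"rx": 0,"ry": 0,"rz": 0,"dx": 0,"dy": -120,"dz": -20,"gripper": 0.7},
  {"rx": 0,"ry": 0,"rz": 0,"dx": 0,"dy": -120,"dz": -20,"gripper": 0.7},
])

```text
time_s: 19.85
position: [0.5509, -0.0287, 0.2237]
ee_rot: [0.535, -0.465, 0.461, -0.534]
wrist_force: [1.4, 0.5, 0.6]
grip_width: 0.06
```

```bash
python3 - <<'E'
from h import *
plan((*ST,.15,8.6),(*ST,.023,8.6))
s,P=snap("top");np.save("t7.npy",P)
H,S,_=np.moveaxis(cv2.cvtColor(s["image"],cv2.COLOR_RGB2HSV).astype(int),-1,0)
k=(H>35)&(H<85)&(S>80)&(P[...,2]>.02)&(P[...,2]<.06);k[:160]=0;k[245:]=0;k[:,:215]=0;k[:,305:]=0
q=P[k];print("green",k.sum(),q.mean(0).round(4),cv2.minAreaRect((q[:,:2]*1000).astype(np.float32)))
s,P=snap("scene");i=s["image"][140:240,200:330];save(cv2.resize(i,None,fx=5,fy=5,interpolation=cv2.INTER_CUBIC),"c7.png")
E
```

```text
t 19.9 p [ 0.5509 -0.0287  0.2237] jaw -81.8 down [-0.005  0.003 -1.   ] f [1.4 0.5 0.6] w 0.0600 q [-0.62  0.53  0.86  2.04 -0.55  0.83 -0.87]
d [ 0.3 73.7 13.9] r [  0.1 -90.4  -0.4]
d [  0.7 200.7  14.6] r [  0.1 -90.4  -0.4]
green 0 [nan nan nan] ((0.0, 0.0), (0.0, 0.0), 0.0)<stdin>:6: RuntimeWarning: Mean of empty slice.
  ret = um.true_divide(
```

View pics/c7.png

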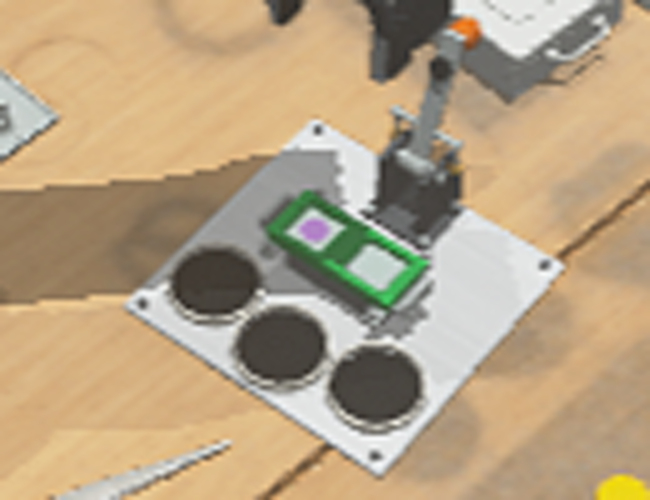

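The clamp arm stays open with its knob at (465,33), and the carrier is on the deck at (350,250). I'll turn back and descend over the carrier.

send_rows([
  {"rx": 0,"ry": -8.5,"rz": 0,"dx": 0,"dy": 0,"dz": 14,"gripper": 0.68},
  {"rx": 0,"ry": -17,"rz": 0,"dx": 0,"dy": 0,"dz": 14,"gripper": 0.68},
  {"rx": 0,"ry": -25.5,"rz": 0,"dx": 0,"dy": 0,"dz": 14,"gripper": 0.68},
  {"rx": 0,"ry": -34,"rz": 0,"dx": 0,"dy": 10,"dz": 14,"gripper": 0.68},
  {"rx": 0,"ry": -42.5,"rz": 0,"dx": 0,"dy": 20,"dz": 14,"gripper": 0.68},
  {"rx": 0,"ry": -51,"rz": 0,"dx": 0,"dy": 30,"dz": 14,"gripper": 0.68},
  {"rx": 0,"ry": -59.5,"rz": 0,"dx": 0,"dy": 40,"dz": 14,"gripper": 0.68},
  {"rx": 0,"ry": -68,"rz": 0,"dx": 0,"dy": 50,"dz": 14,"gripper": 0.68},
  {"rx": 0,"ry": -76.5,"rz": 0,"dx": 0,"dy": 60,"dz": 14,"gripper": 0.68},
  {"rx": 0,"ry": -85,"rz": 0,"dx": 0,"dy": 70,"dz": 14,"gripper": 0.68},
  {"rx": 0,"ry": -90.4,"rz": 0,"dx": 0,"dy": 80,"dz": 14,"gripper": 0.68},
  {"rx": 0,"ry": -90.4,"rz": 0,"dx": 0,"dy": 100,"dz": 14,"gripper": 0.68},
  {"rx": 0,"ry": -90.4,"rz": 0,"dx": 0,"dy": 120,"dz": 14,"gripper": 0.68},
  {"rx": 0,"ry": -90.4,"rz": 0,"dx": 0,"dy": 120,"dz": 14,"gripper": 0.68},
  {"rx": 0,"ry": -90.4,"rz": 0,"dx": 0,"dy": 120,"dz": 14,"gripper": 0.68},
])

```text
time_s: 21.45
position: [0.5727, -0.0254, 0.1036]
ee_rot: [0.705, 0.055, -0.055, -0.705]
wrist_force: [0.6, 0.0, 0.8]
grip_width: 0.0582
```

```bash
python3 - <<'E'
from h import *
c=(.565,-.027)
plan((*c,.10,8.6),(*c,.022,8.6))
s,P=snap("scene")
H,S,_=np.moveaxis(cv2.cvtColor(s["image"],cv2.COLOR_RGB2HSV).astype(int),-1,0)
k=(H>35)&(H<85)&(S>80)&(P[...,2]>.02)&(P[...,2]<.06);k[:140]=0;k[240:]=0;k[:,:200]=0;k[:,330:]=0
q=P[k];print("green",k.sum(),q.mean(0).round(4),cv2.minAreaRect((q[:,:2]*1000).astype(np.float32)))
E
```

```text
t 21.4 p [ 0.5727 -0.0254  0.1036] jaw 8.9 down [-0.001 -0.    -1.   ] f [0.6 0.  0.8] w 0.0582 q [-0.23  0.61  0.26  2.07 -0.31  0.5   0.41]
d [-7.9  3.6 -0.4] r [ 0.   0.3 -0. ]
d [-7.8 81.6 -0.4] r [ 0.   0.3 -0. ]
green 206 [ 0.5618 -0.0328  0.0441] ((563.2969970703125, -23.966670989990234), (42.718055725097656, 99.81583404541016), 11.354087829589844)
```

send_rows([
  {"rx": 0,"ry": 0,"rz": 0,"dx": -8,"dy": 0,"dz": 0,"gripper": 0.68},
  {"rx": 0,"ry": 0,"rz": 0,"dx": -8,"dy": 25,"dz": 0,"gripper": 0.68},
  {"rx": 0,"ry": 0,"rz": 0,"dx": -8,"dy": 50,"dz": 0,"gripper": 0.68},
  {"rx": 0,"ry": 0,"rz": 0,"dx": -8,"dy": 68,"dz": 0,"gripper": 0.68},
  {"rx": 0,"ry": 0,"rz": 0,"dx": -8,"dy": 80,"dz": 0,"gripper": 0.68},
  {"rx": 0,"ry": 0,"rz": 0,"dx": -8,"dy": 80,"dz": 0,"gripper": 0.68},
])

```text
time_s: 22.1
position: [0.5635, -0.0265, 0.0233]
ee_rot: [-0.705, -0.054, 0.055, 0.705]
wrist_force: [0.0, 0.3, 0.4]
grip_width: 0.0578
```

```bash
python3 - <<'E'
from h import *
plan((.565,-.027,.022,8.6))
E
```

```text
t 22.1 p [ 0.5635 -0.0265  0.0233] jaw 8.9 down [-0.001 -0.    -1.   ] f [0.  0.3 0.4] w 0.0578 q [-0.17  0.73  0.17  2.12 -0.36  0.32  0.46]
d [ 1.4  1.3 -0.7] r [-0.   0.3 -0.1]
```

send_rows([
  {"rx": 0,"ry": 0,"rz": 0,"dx": 1,"dy": 0,"dz": 0,"gripper": 0.2},
  {"rx": 0,"ry": 0,"rz": 0,"dx": 1,"dy": 0,"dz": 0,"gripper": 0.2},
  {"rx": 0,"ry": 0,"rz": 0,"dx": 1,"dy": 0,"dz": 0,"gripper": 0.2},
  {"rx": 0,"ry": 0,"rz": 0,"dx": 1,"dy": 0,"dz": 0,"gripper": 0.2},
  {"rx": 0,"ry": 0,"rz": 0,"dx": 1,"dy": 0,"dz": 0,"gripper": 0.2},
  {"rx": 0,"ry": 0,"rz": 0,"dx": 1,"dy": -8,"dz": 0,"gripper": 0.2},
  {"rx": 0,"ry": 0,"rz": 0,"dx": 1,"dy": -25,"dz": 0,"gripper": 0.2},
  {"rx": 0,"ry": 0,"rz": 0,"dx": 1,"dy": -50,"dz": 0,"gripper": 0.2},
  {"rx": 0,"ry": 0,"rz": 0,"dx": 1,"dy": -70,"dz": 0,"gripper": 0.2},
  {"rx": 0,"ry": 0,"rz": 0,"dx": 1,"dy": -70,"dz": 0,"gripper": 0.2},
])

```text
time_s: 23.1
position: [0.5665, -0.0263, 0.0968]
ee_rot: [0.705, 0.057, -0.053, -0.705]
wrist_force: [0.6, 0.3, -0.6]
grip_width: 0.0384
```

```bash
python3 - <<'E'
from h import *
plan((*RACK,.093,2),(*RACK,.0105,2))
s,P=snap("scene");i=s["image"][140:240,200:330];save(cv2.resize(i,None,fx=5,fy=5,interpolation=cv2.INTER_CUBIC),"c8.png")
E
```

```text
t 23.1 p [ 0.5665 -0.0263  0.0968] jaw 8.9 down [ 0.005  0.    -1.   ] f [ 0.6  0.3 -0.6] w 0.0384 q [-0.22  0.61  0.25  2.09 -0.32  0.47  0.42]
d [-52.1   3.4 315.7] r [0.  6.9 0.3]
d [-52.4  85.9 315.8] r [0.  6.9 0.3]
```

View pics/c8.png

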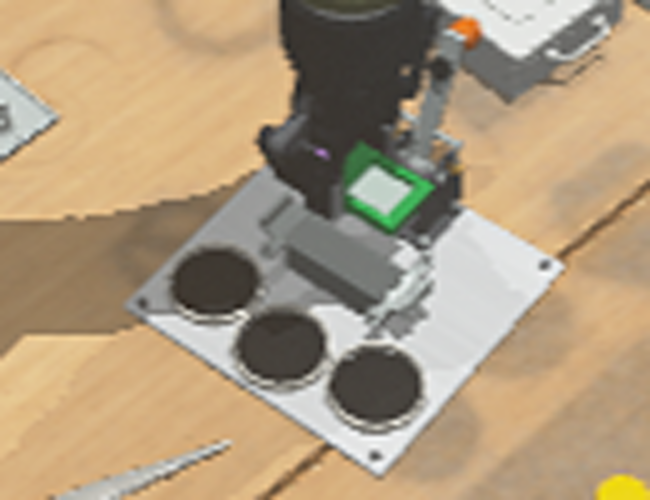

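The carrier is lifted level at (385,190), so I'll carry it to the rack.

send_rows([
  {"rx": 0,"ry": 0.5,"rz": 0,"dx": -4,"dy": 0,"dz": 25,"gripper": 0.2},
  {"rx": 0,"ry": 1,"rz": 0,"dx": -10,"dy": 0,"dz": 60,"gripper": 0.2},
  {"rx": 0,"ry": 2,"rz": 0,"dx": -17,"dy": 0,"dz": 100,"gripper": 0.2},
  {"rx": 0,"ry": 3,"rz": 0,"dx": -24,"dy": 0,"dz": 145,"gripper": 0.2},
  {"rx": 0,"ry": 4,"rz": 0,"dx": -31,"dy": 0,"dz": 190,"gripper": 0.2},
  {"rx": 0,"ry": 5,"rz": 0,"dx": -38,"dy": 0,"dz": 230,"gripper": 0.2},
  {"rx": 0,"ry": 6,"rz": 0,"dx": -45,"dy": 0,"dz": 270,"gripper": 0.2},
  {"rx": 0,"ry": 6.9,"rz": 0,"dx": -50,"dy": 0,"dz": 300,"gripper": 0.2},
  {"rx": 0,"ry": 6.9,"rz": 0,"dx": -52,"dy": 0,"dz": 316,"gripper": 0.2},
  {"rx": 0,"ry": 6.9,"rz": 0,"dx": -52,"dy": 20,"dz": 316,"gripper": 0.2},
  {"rx": 0,"ry": 6.9,"rz": 0,"dx": -52,"dy": 40,"dz": 316,"gripper": 0.2},
  {"rx": 0,"ry": 6.9,"rz": 0,"dx": -52,"dy": 50,"dz": 316,"gripper": 0.2},
  {"rx": 0,"ry": 6.9,"rz": 0,"dx": -52,"dy": 50,"dz": 316,"gripper": 0.2},
  {"rx": 0,"ry": 6.9,"rz": 0,"dx": -52,"dy": 50,"dz": 316,"gripper": 0.2},
])

```text
time_s: 24.55
position: [0.4649, 0.2774, 0.0439]
ee_rot: [0.707, 0.012, -0.012, -0.707]
wrist_force: [0.5, -0.3, 0.4]
grip_width: 0.0383
```

```bash
python3 - <<'E'
from h import *
plan((*RACK,.0105,2))
s,P=snap("scene");i=s["image"][115:215,125:255];save(cv2.resize(i,None,fx=5,fy=5,interpolation=cv2.INTER_CUBIC),"c9.png")
H,S,_=np.moveaxis(cv2.cvtColor(s["image"],cv2.COLOR_RGB2HSV).astype(int),-1,0)
k=(H>35)&(H<85)&(S>80)&(P[...,2]>.02)&(P[...,2]<.09);k[:115]=0;k[215:]=0;k[:,:125]=0;k[:,255:]=0
q=P[k];print("green",k.sum(),q.mean(0).round(4),q.min(0).round(3),q.max(0).round(3))
E
```

```text
t 24.6 p [0.4649 0.2774 0.0439] jaw 2.0 down [-0. -0. -1.] f [ 0.5 -0.3  0.4] w 0.0383 q [-0.82  0.69  0.27  2.17 -0.52  0.34 -0.08]
d [ 1.3 33.4  0.1] r [ 0. -0. -0.]
green 126 [0.4664 0.2582 0.0634] [0.445 0.227 0.053] [0.486 0.322 0.082]
```

View pics/c9.png

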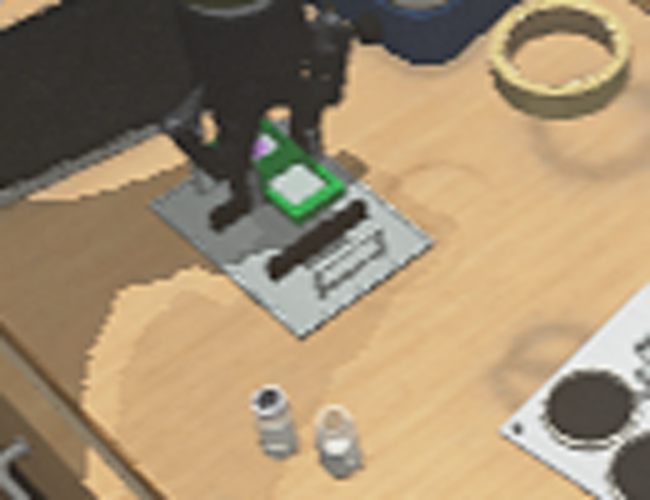

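The carrier hangs level over the rails, about centred. I'll lower and release it.

send_rows([
  {"rx": 0,"ry": 0,"rz": 0,"dx": 1,"dy": 12,"dz": 1.5,"gripper": 0.2},
  {"rx": 0,"ry": 0,"rz": 0,"dx": 1,"dy": 24,"dz": 1.5,"gripper": 0.2},
  {"rx": 0,"ry": 0,"rz": 0,"dx": 1,"dy": 31,"dz": 1.5,"gripper": 0.2},
  {"rx": 0,"ry": 0,"rz": 0,"dx": 1,"dy": 34,"dz": 1.5,"gripper": 0.2},
  {"rx": 0,"ry": 0,"rz": 0,"dx": 1,"dy": 34,"dz": 1.5,"gripper": 0.2},
  {"rx": 0,"ry": 0,"rz": 0,"dx": 1,"dy": 34,"dz": 1.5,"gripper": 0.2},
])

```text
time_s: 25.2
position: [0.4655, 0.2793, 0.0109]
ee_rot: [-0.707, -0.012, 0.012, 0.707]
wrist_force: [-3.5, -1.5, 23.4]
grip_width: 0.0386
```

send_rows([
  {"rx": 0,"ry": 0,"rz": 0,"dx": 0,"dy": 0,"dz": 0,"gripper": 0.68},
  {"rx": 0,"ry": 0,"rz": 0,"dx": 0,"dy": 0,"dz": 0,"gripper": 0.68},
  {"rx": 0,"ry": 0,"rz": 0,"dx": 0,"dy": 0,"dz": 0,"gripper": 0.68},
  {"rx": 0,"ry": 0,"rz": 0,"dx": 0,"dy": -5,"dz": 0,"gripper": 0.68},
  {"rx": 0,"ry": 0,"rz": 0,"dx": 0,"dy": -20,"dz": 0,"gripper": 0.68},
  {"rx": 0,"ry": 0,"rz": 0,"dx": 0,"dy": -60,"dz": 0,"gripper": 0.68},
  {"rx": 0,"ry": 0,"rz": 0,"dx": 0,"dy": -110,"dz": 0,"gripper": 0.68},
  {"rx": 0,"ry": 0,"rz": 0,"dx": 0,"dy": -150,"dz": 0,"gripper": 0.68},
  {"rx": 0,"ry": 0,"rz": 0,"dx": 0,"dy": -190,"dz": -30,"gripper": 0.68},
  {"rx": 0,"ry": 0,"rz": 0,"dx": 0,"dy": -190,"dz": -80,"gripper": 0.68},
  {"rx": 0,"ry": 0,"rz": 0,"dx": 0,"dy": -190,"dz": -130,"gripper": 0.68},
  {"rx": 0,"ry": 0,"rz": 0,"dx": 0,"dy": -190,"dz": -130,"gripper": 0.68},
])

```text
time_s: 26.4
position: [0.47, 0.1429, 0.2009]
ee_rot: [0.707, 0.01, -0.009, -0.707]
wrist_force: [-0.0, 0.8, -0.1]
grip_width: 0.058
```

```bash
cat >> h.py <<'E'
def caps(P,img,c0,c1,r0=150,r1=300):
    H,S,_=np.moveaxis(cv2.cvtColor(img,cv2.COLOR_RGB2HSV).astype(int),-1,0)
    for n,m in dict(blue=(H>100)&(H<130),red=(H<6)|(H>172),yellow=(H>20)&(H<32)).items():
        m=m&(S>120)&(P[...,2]>.1);m[:,:c0]=0;m[:,c1:]=0;m[:r0]=0;m[r1:]=0
        print(n,m.sum(),np.nanmedian(P[m],0).round(4))
def green(P,img):
    H,S,_=np.moveaxis(cv2.cvtColor(img,cv2.COLOR_RGB2HSV).astype(int),-1,0)
    k=(H>35)&(H<85)&(S>80)&(P[...,2]>.015)&(P[...,2]<.06);k[:205]=0;k[265:]=0;k[:,:125]=0;k[:,200:]=0
    q=P[k];print("green",k.sum(),q.mean(0).round(4),cv2.minAreaRect((q[:,:2]*1000).astype(np.float32)))
E
python3 - <<'E'
from h import *
plan((.377,-.2725,.21,8.6),(.377,-.2725,.09,8.6))
s,P=snap("top");green(P,s["image"]);caps(P,s["image"],310,375)
E
```

```text
t 26.4 p [0.47   0.1429 0.2009] jaw 1.5 down [ 0.001 -0.001 -1.   ] f [-0.   0.8 -0.1] w 0.0580 q [-0.79  0.4   0.51  2.18 -0.33  0.63 -0.01]
d [-104.    -8.7 -412.8] r [ 0.1 -7.1  0. ]
d [-104.1  111.3 -412.6] r [ 0.1 -7.1  0. ]
green 0 [nan nan nan] ((0.0, 0.0), (0.0, 0.0), 0.0)
blue 77 [ 0.377  -0.2689  0.1207]
red 81 [ 0.4465 -0.2717  0.1209]
yellow 79 [ 0.5138 -0.277   0.1212]h.py:35: RuntimeWarning: Mean of empty slice.
  q=P[k];print("green",k.sum(),q.mean(0).round(4),cv2.minAreaRect((q[:,:2]*1000).astype(np.float32)))
  ret = um.true_divide(
```

send_rows([
  {"rx": 0,"ry": -1,"rz": 0,"dx": 0,"dy": -8,"dz": -30,"gripper": 0.66},
  {"rx": 0,"ry": -2,"rz": 0,"dx": 0,"dy": -8,"dz": -75,"gripper": 0.66},
  {"rx": 0,"ry": -3,"rz": 0,"dx": 0,"dy": -8,"dz": -122,"gripper": 0.66},
  {"rx": 0,"ry": -4,"rz": 0,"dx": 0,"dy": -8,"dz": -170,"gripper": 0.66},
  {"rx": 0,"ry": -5,"rz": 0,"dx": 0,"dy": -8,"dz": -218,"gripper": 0.66},
  {"rx": 0,"ry": -6,"rz": 0,"dx": -20,"dy": -8,"dz": -263,"gripper": 0.66},
  {"rx": 0,"ry": -7,"rz": 0,"dx": -45,"dy": -8,"dz": -305,"gripper": 0.66},
  {"rx": 0,"ry": -7.1,"rz": 0,"dx": -70,"dy": -8,"dz": -345,"gripper": 0.66},
  {"rx": 0,"ry": -7.1,"rz": 0,"dx": -90,"dy": -8,"dz": -385,"gripper": 0.66},
  {"rx": 0,"ry": -7.1,"rz": 0,"dx": -104,"dy": -8,"dz": -409,"gripper": 0.66},
  {"rx": 0,"ry": -7.1,"rz": 0,"dx": -104,"dy": -8,"dz": -409,"gripper": 0.66},
  {"rx": 0,"ry": -7.1,"rz": 0,"dx": -104,"dy": -8,"dz": -409,"gripper": 0.66},
])

```text
time_s: 27.65
position: [0.3812, -0.2626, 0.2078]
ee_rot: [-0.705, -0.056, 0.056, 0.705]
wrist_force: [0.1, -0.2, -0.4]
grip_width: 0.0562
```

```bash
python3 - <<'E'
from h import *
plan((.377,-.269,.09,8.6),(.505,.026,.16,8.6))
s,P=snap("top");green(P,s["image"]);save(s["image"],"t10.png")
E
```

```text
t 27.6 p [ 0.3812 -0.2626  0.2078] jaw 9.1 down [-0.  0. -1.] f [ 0.1 -0.2 -0.4] w 0.0562 q [ 0.12  0.35  0.47  2.23 -0.28  0.62  0.96]
d [ -5.2 117.8  -5.7] r [-0.   0.5 -0. ]
d [167.8  47.9 265.4] r [-0.   0.5 -0. ]
green 201 [0.4661 0.2791 0.0298] ((467.55303955078125, 278.1589660644531), (42.883548736572266, 91.90433502197266), 1.2864128351211548)
```

View pics/t10.png

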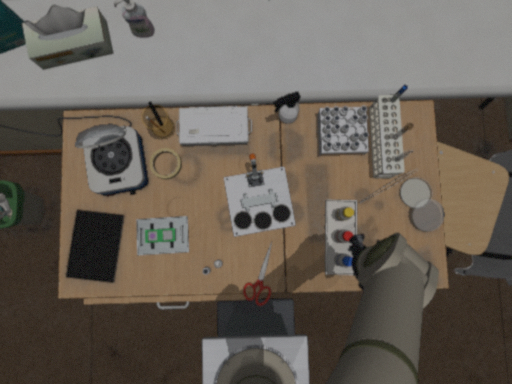

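The carrier lies on the rails at (162,236), measured at (0.4676, 0.278) and within 2 mm of the rack's middle. The clamp is open. Next is returning the blue bottle.

send_rows([
  {"rx": 0,"ry": 0.5,"rz": 0,"dx": -5,"dy": 30,"dz": -6,"gripper": 0.66},
  {"rx": 0,"ry": 0.5,"rz": 0,"dx": -5,"dy": 75,"dz": -6,"gripper": 0.66},
  {"rx": 0,"ry": 0.5,"rz": 0,"dx": -5,"dy": 105,"dz": -6,"gripper": 0.66},
  {"rx": 0,"ry": 0.5,"rz": 0,"dx": -5,"dy": 117,"dz": -6,"gripper": 0.66},
  {"rx": 0,"ry": 0.5,"rz": 0,"dx": -5,"dy": 117,"dz": -6,"gripper": 0.66},
  {"rx": 0,"ry": 0.5,"rz": 0,"dx": -5,"dy": 117,"dz": -6,"gripper": 0.1},
  {"rx": 0,"ry": 0.5,"rz": 0,"dx": -5,"dy": 117,"dz": -6,"gripper": 0.1},
  {"rx": 0,"ry": 0.5,"rz": 0,"dx": -5,"dy": 117,"dz": -6,"gripper": 0.1},
  {"rx": 0,"ry": 0.5,"rz": 0,"dx": -5,"dy": 117,"dz": -6,"gripper": 0.1},
  {"rx": 0,"ry": 0.5,"rz": 0,"dx": -5,"dy": 117,"dz": -6,"gripper": 0.1},
  {"rx": 0,"ry": 0.5,"rz": 0,"dx": -5,"dy": 105,"dz": -6,"gripper": 0.1},
  {"rx": 0,"ry": 0.5,"rz": 0,"dx": -5,"dy": 75,"dz": -6,"gripper": 0.1},
  {"rx": 0,"ry": 0.5,"rz": 0,"dx": -5,"dy": 48,"dz": -6,"gripper": 0.1},
  {"rx": 0,"ry": 0.5,"rz": 0,"dx": 13,"dy": 48,"dz": 22,"gripper": 0.1},
  {"rx": 0,"ry": 0.5,"rz": 0,"dx": 38,"dy": 48,"dz": 62,"gripper": 0.1},
  {"rx": 0,"ry": 0.5,"rz": 0,"dx": 64,"dy": 48,"dz": 103,"gripper": 0.1},
  {"rx": 0,"ry": 0.5,"rz": 0,"dx": 90,"dy": 48,"dz": 144,"gripper": 0.1},
  {"rx": 0,"ry": 0.5,"rz": 0,"dx": 116,"dy": 48,"dz": 185,"gripper": 0.1},
  {"rx": 0,"ry": 0.5,"rz": 0,"dx": 140,"dy": 48,"dz": 223,"gripper": 0.1},
  {"rx": 0,"ry": 0.5,"rz": 0,"dx": 158,"dy": 48,"dz": 250,"gripper": 0.1},
])

```text
time_s: 29.7
position: [0.4981, 0.0124, 0.1603]
ee_rot: [-0.705, -0.055, 0.054, 0.705]
wrist_force: [0.9, -1.0, -1.3]
grip_width: 0.0262
```

```bash
python3 - <<'E'
from h import *
plan((.505,.026,.095,8.6))
s,P=snap("scene");caps(P,s["image"],200,400,140,330)
E
```

```text
t 29.7 p [0.4981 0.0124 0.1603] jaw 8.8 down [ 0.001  0.001 -1.   ] f [ 0.9 -1.  -1.3] w 0.0262 q [-0.48  0.48  0.48  2.2  -0.42  0.55  0.47]
d [ 8.8 65.3 12.3] r [-0.   0.2  0.1]
blue 34 [0.501  0.0046 0.1907]
red 132 [ 0.4425 -0.2762  0.1214]
yellow 130 [ 0.5095 -0.2814  0.1213]
```

send_rows([
  {"rx": 0,"ry": 0,"rz": 0,"dx": 9,"dy": 0,"dz": 13,"gripper": 0.1},
  {"rx": 0,"ry": 0,"rz": 0,"dx": 9,"dy": 0,"dz": 13,"gripper": 0.1},
  {"rx": 0,"ry": 0,"rz": 0,"dx": 9,"dy": 25,"dz": 13,"gripper": 0.1},
  {"rx": 0,"ry": 0,"rz": 0,"dx": 9,"dy": 45,"dz": 13,"gripper": 0.1},
  {"rx": 0,"ry": 0,"rz": 0,"dx": 9,"dy": 60,"dz": 13,"gripper": 0.1},
  {"rx": 0,"ry": 0,"rz": 0,"dx": 9,"dy": 67,"dz": 13,"gripper": 0.1},
  {"rx": 0,"ry": 0,"rz": 0,"dx": 9,"dy": 67,"dz": 13,"gripper": 0.1},
  {"rx": 0,"ry": 0,"rz": 0,"dx": 9,"dy": 67,"dz": 13,"gripper": 0.1},
])

```text
time_s: 30.55
position: [0.504, 0.0218, 0.0934]
ee_rot: [0.705, 0.053, -0.052, -0.705]
wrist_force: [0.4, 0.1, -0.6]
grip_width: 0.0267
```

```bash
python3 - <<'E'
from h import *
plan((.505,.026,.092,8.6),(.4465,-.2717,.205,8.6))
E
```

```text
t 30.6 p [0.504  0.0218 0.0934] jaw 8.5 down [ 0.001 -0.    -1.   ] f [ 0.4  0.1 -0.6] w 0.0267 q [-0.4   0.59  0.36  2.23 -0.53  0.4   0.54]
d [1.6 1.4 4. ] r [ 0.  -0.1  0. ]
d [-100.2 -111.6 -281.8] r [ 0.  -0.1  0. ]
```

send_rows([
  {"rx": 0,"ry": 0,"rz": 0,"dx": 1.5,"dy": 0,"dz": 4,"gripper": 0.1},
  {"rx": 0,"ry": 0,"rz": 0,"dx": 1.5,"dy": 1,"dz": 4,"gripper": 0.1},
  {"rx": 0,"ry": 0,"rz": 0,"dx": 1.5,"dy": 1,"dz": 4,"gripper": 0.64},
  {"rx": 0,"ry": 0,"rz": 0,"dx": 1.5,"dy": 1,"dz": 4,"gripper": 0.64},
  {"rx": 0,"ry": 0,"rz": 0,"dx": 1.5,"dy": 1,"dz": 4,"gripper": 0.64},
  {"rx": 0,"ry": 0,"rz": 0,"dx": 1.5,"dy": -8,"dz": 4,"gripper": 0.64},
  {"rx": 0,"ry": 0,"rz": 0,"dx": 1.5,"dy": -45,"dz": 4,"gripper": 0.64},
  {"rx": 0,"ry": 0,"rz": 0,"dx": 1.5,"dy": -85,"dz": 4,"gripper": 0.64},
  {"rx": 0,"ry": 0,"rz": 0,"dx": -12,"dy": -110,"dz": -35,"gripper": 0.64},
  {"rx": 0,"ry": 0,"rz": 0,"dx": -28,"dy": -110,"dz": -80,"gripper": 0.64},
  {"rx": 0,"ry": 0,"rz": 0,"dx": -44,"dy": -110,"dz": -125,"gripper": 0.64},
  {"rx": 0,"ry": 0,"rz": 0,"dx": -60,"dy": -110,"dz": -170,"gripper": 0.64},
  {"rx": 0,"ry": 0,"rz": 0,"dx": -76,"dy": -110,"dz": -215,"gripper": 0.64},
  {"rx": 0,"ry": 0,"rz": 0,"dx": -90,"dy": -110,"dz": -255,"gripper": 0.64},
  {"rx": 0,"ry": 0,"rz": 0,"dx": -100,"dy": -110,"dz": -282,"gripper": 0.64},
  {"rx": 0,"ry": 0,"rz": 0,"dx": -100,"dy": -110,"dz": -282,"gripper": 0.64},
  {"rx": 0,"ry": 0,"rz": 0,"dx": -100,"dy": -110,"dz": -282,"gripper": 0.64},
])

```text
time_s: 32.25
position: [0.4471, -0.2709, 0.2032]
ee_rot: [-0.705, -0.052, 0.053, 0.705]
wrist_force: [0.5, 0.6, 0.4]
grip_width: 0.0546
```

```bash
python3 - <<'E'
from h import *
plan((.4465,-.2717,.09,8.6),(.5033,-.0362,.16,8.6))
s,P=snap("top");caps(P,s["image"],215,310)
E
```

```text
t 32.2 p [ 0.4471 -0.2709  0.2032] jaw 8.5 down [-0.  0. -1.] f [0.5 0.6 0.4] w 0.0546 q [ 0.06  0.44  0.53  2.11 -0.35  0.68  0.97]
d [ -0.7 113.2  -0.7] r [-0.  -0.1 -0. ]
d [ 90.3  43.2 223.8] r [-0.  -0.1 -0. ]
blue 77 [0.5046 0.0228 0.1227]
red 0 [nan nan nan]
yellow 0 [nan nan nan]
  return np.nanmean(a, axis, out=out, keepdims=keepdims)
```

Blue is back within 3.3 mm. Red next.

send_rows([
  {"rx": 0,"ry": 0,"rz": 0,"dx": -0.7,"dy": 30,"dz": -1,"gripper": 0.64},
  {"rx": 0,"ry": 0,"rz": 0,"dx": -0.7,"dy": 75,"dz": -1,"gripper": 0.64},
  {"rx": 0,"ry": 0,"rz": 0,"dx": -0.7,"dy": 103,"dz": -1,"gripper": 0.64},
  {"rx": 0,"ry": 0,"rz": 0,"dx": -0.7,"dy": 113,"dz": -1,"gripper": 0.64},
  {"rx": 0,"ry": 0,"rz": 0,"dx": -0.7,"dy": 113,"dz": -1,"gripper": 0.64},
  {"rx": 0,"ry": 0,"rz": 0,"dx": -0.7,"dy": 113,"dz": -1,"gripper": 0.1},
  {"rx": 0,"ry": 0,"rz": 0,"dx": -0.7,"dy": 113,"dz": -1,"gripper": 0.1},
  {"rx": 0,"ry": 0,"rz": 0,"dx": -0.7,"dy": 113,"dz": -1,"gripper": 0.1},
  {"rx": 0,"ry": 0,"rz": 0,"dx": -0.7,"dy": 113,"dz": -1,"gripper": 0.1},
  {"rx": 0,"ry": 0,"rz": 0,"dx": -0.7,"dy": 113,"dz": -1,"gripper": 0.1},
  {"rx": 0,"ry": 0,"rz": 0,"dx": -0.7,"dy": 100,"dz": -1,"gripper": 0.1},
  {"rx": 0,"ry": 0,"rz": 0,"dx": -0.7,"dy": 70,"dz": -1,"gripper": 0.1},
  {"rx": 0,"ry": 0,"rz": 0,"dx": -0.7,"dy": 43,"dz": -1,"gripper": 0.1},
  {"rx": 0,"ry": 0,"rz": 0,"dx": 10,"dy": 43,"dz": 26,"gripper": 0.1},
  {"rx": 0,"ry": 0,"rz": 0,"dx": 27,"dy": 43,"dz": 68,"gripper": 0.1},
  {"rx": 0,"ry": 0,"rz": 0,"dx": 44,"dy": 43,"dz": 110,"gripper": 0.1},
  {"rx": 0,"ry": 0,"rz": 0,"dx": 61,"dy": 43,"dz": 152,"gripper": 0.1},
  {"rx": 0,"ry": 0,"rz": 0,"dx": 77,"dy": 43,"dz": 192,"gripper": 0.1},
  {"rx": 0,"ry": 0,"rz": 0,"dx": 90,"dy": 43,"dz": 223,"gripper": 0.1},
  {"rx": 0,"ry": 0,"rz": 0,"dx": 90,"dy": 43,"dz": 223,"gripper": 0.1},
])

```text
time_s: 34.3
position: [0.5043, -0.0314, 0.1607]
ee_rot: [-0.704, -0.056, 0.055, 0.706]
wrist_force: [-0.9, -0.7, -1.1]
grip_width: 0.0266
```

```bash
python3 - <<'E'
from h import *
plan((.5033,-.0362,.093,8.6))
s,P=snap("scene");caps(P,s["image"],200,400,140,330)
E
```

```text
t 34.3 p [ 0.5043 -0.0314  0.1607] jaw 9.1 down [ 0.001  0.002 -1.   ] f [-0.9 -0.7 -1.1] w 0.0266 q [-0.42  0.49  0.52  2.19 -0.46  0.57  0.61]
d [-1.9 67.7 -4.7] r [-0.1  0.5  0.1]
blue 34 [0.496  0.021  0.1229]
red 85 [ 0.5013 -0.0451  0.1886]
yellow 130 [ 0.5093 -0.2812  0.1214]
```

send_rows([
  {"rx": 0,"ry": 0,"rz": 0,"dx": -1,"dy": 0,"dz": -2.5,"gripper": 0.1},
  {"rx": 0,"ry": 0,"rz": 0,"dx": -1,"dy": 25,"dz": -2.5,"gripper": 0.1},
  {"rx": 0,"ry": 0,"rz": 0,"dx": -1,"dy": 45,"dz": -2.5,"gripper": 0.1},
  {"rx": 0,"ry": 0,"rz": 0,"dx": -1,"dy": 60,"dz": -2.5,"gripper": 0.1},
  {"rx": 0,"ry": 0,"rz": 0,"dx": -1,"dy": 67,"dz": -2.5,"gripper": 0.1},
  {"rx": 0,"ry": 0,"rz": 0,"dx": -1,"dy": 67,"dz": -2.5,"gripper": 0.1},
  {"rx": 0,"ry": 0,"rz": 0,"dx": -1,"dy": 67,"dz": -2.5,"gripper": 0.1},
])

```text
time_s: 35.05
position: [0.5025, -0.0409, 0.0935]
ee_rot: [0.705, 0.052, -0.052, -0.705]
wrist_force: [0.4, 1.1, -1.0]
grip_width: 0.0265
```

```bash
python3 - <<'E'
from h import *
plan((.5033,-.0362,.092,8.6),(.5138,-.277,.205,8.6))
E
```

```text
t 35.0 p [ 0.5025 -0.0409  0.0935] jaw 8.5 down [ 0.001 -0.    -1.   ] f [ 0.4  1.1 -1. ] w 0.0265 q [-0.3   0.59  0.39  2.23 -0.57  0.41  0.71]
d [1.5 1.5 4.5] r [ 0.  -0.1  0. ]
d [ -23.5 -111.4 -235.2] r [ 0.  -0.1  0. ]
```

send_rows([
  {"rx": 0,"ry": 0,"rz": 0,"dx": 1.5,"dy": 0,"dz": 4.5,"gripper": 0.1},
  {"rx": 0,"ry": 0,"rz": 0,"dx": 1.5,"dy": 1,"dz": 4.5,"gripper": 0.1},
  {"rx": 0,"ry": 0,"rz": 0,"dx": 1.5,"dy": 1,"dz": 4.5,"gripper": 0.64},
  {"rx": 0,"ry": 0,"rz": 0,"dx": 1.5,"dy": 1,"dz": 4.5,"gripper": 0.64},
  {"rx": 0,"ry": 0,"rz": 0,"dx": 1.5,"dy": 1,"dz": 4.5,"gripper": 0.64},
  {"rx": 0,"ry": 0,"rz": 0,"dx": 1.5,"dy": -8,"dz": 4.5,"gripper": 0.64},
  {"rx": 0,"ry": 0,"rz": 0,"dx": 1.5,"dy": -45,"dz": 4.5,"gripper": 0.64},
  {"rx": 0,"ry": 0,"rz": 0,"dx": 1.5,"dy": -85,"dz": 4.5,"gripper": 0.64},
  {"rx": 0,"ry": 0,"rz": 0,"dx": -3,"dy": -110,"dz": -35,"gripper": 0.64},
  {"rx": 0,"ry": 0,"rz": 0,"dx": -8,"dy": -110,"dz": -80,"gripper": 0.64},
  {"rx": 0,"ry": 0,"rz": 0,"dx": -13,"dy": -110,"dz": -125,"gripper": 0.64},
  {"rx": 0,"ry": 0,"rz": 0,"dx": -18,"dy": -110,"dz": -170,"gripper": 0.64},
  {"rx": 0,"ry": 0,"rz": 0,"dx": -22,"dy": -110,"dz": -210,"gripper": 0.64},
  {"rx": 0,"ry": 0,"rz": 0,"dx": -24,"dy": -110,"dz": -235,"gripper": 0.64},
  {"rx": 0,"ry": 0,"rz": 0,"dx": -24,"dy": -110,"dz": -235,"gripper": 0.64},
  {"rx": 0,"ry": 0,"rz": 0,"dx": -24,"dy": -110,"dz": -235,"gripper": 0.64},
])

```text
time_s: 36.65
position: [0.5135, -0.2754, 0.2031]
ee_rot: [-0.705, -0.053, 0.053, 0.705]
wrist_force: [-0.1, 0.1, 0.6]
grip_width: 0.0545
```

```bash
python3 - <<'E' 2>/dev/null
from h import *
plan((.5138,-.277,.09,8.6),(.5245,-.0931,.16,8.6))
s,P=snap("top");caps(P,s["image"],215,310)
E
```

```text
t 36.6 p [ 0.5135 -0.2754  0.2031] jaw 8.5 down [-0.  0. -1.] f [-0.1  0.1  0.6] w 0.0545 q [ 0.01  0.52  0.56  1.98 -0.4   0.75  0.96]
d [ 1.000e-01  1.131e+02 -1.700e+00] r [-0.  -0.1 -0. ]
d [ 38.   43.2 178.6] r [-0.  -0.1 -0. ]
blue 76 [0.5034 0.0228 0.1232]
red 85 [ 0.503  -0.0364  0.1234]
yellow 0 [nan nan nan]
```

send_rows([
  {"rx": 0,"ry": 0,"rz": 0,"dx": 0,"dy": 30,"dz": -1.7,"gripper": 0.64},
  {"rx": 0,"ry": 0,"rz": 0,"dx": 0,"dy": 75,"dz": -1.7,"gripper": 0.64},
  {"rx": 0,"ry": 0,"rz": 0,"dx": 0,"dy": 103,"dz": -1.7,"gripper": 0.64},
  {"rx": 0,"ry": 0,"rz": 0,"dx": 0,"dy": 113,"dz": -1.7,"gripper": 0.64},
  {"rx": 0,"ry": 0,"rz": 0,"dx": 0,"dy": 113,"dz": -1.7,"gripper": 0.64},
  {"rx": 0,"ry": 0,"rz": 0,"dx": 0,"dy": 113,"dz": -1.7,"gripper": 0.1},
  {"rx": 0,"ry": 0,"rz": 0,"dx": 0,"dy": 113,"dz": -1.7,"gripper": 0.1},
  {"rx": 0,"ry": 0,"rz": 0,"dx": 0,"dy": 113,"dz": -1.7,"gripper": 0.1},
  {"rx": 0,"ry": 0,"rz": 0,"dx": 0,"dy": 113,"dz": -1.7,"gripper": 0.1},
  {"rx": 0,"ry": 0,"rz": 0,"dx": 0,"dy": 113,"dz": -1.7,"gripper": 0.1},
  {"rx": 0,"ry": 0,"rz": 0,"dx": 0,"dy": 100,"dz": -1.7,"gripper": 0.1},
  {"rx": 0,"ry": 0,"rz": 0,"dx": 0,"dy": 70,"dz": -1.7,"gripper": 0.1},
  {"rx": 0,"ry": 0,"rz": 0,"dx": 0,"dy": 43,"dz": -1.7,"gripper": 0.1},
  {"rx": 0,"ry": 0,"rz": 0,"dx": 6,"dy": 43,"dz": 26,"gripper": 0.1},
  {"rx": 0,"ry": 0,"rz": 0,"dx": 15,"dy": 43,"dz": 68,"gripper": 0.1},
  {"rx": 0,"ry": 0,"rz": 0,"dx": 24,"dy": 43,"dz": 110,"gripper": 0.1},
  {"rx": 0,"ry": 0,"rz": 0,"dx": 33,"dy": 43,"dz": 150,"gripper": 0.1},
  {"rx": 0,"ry": 0,"rz": 0,"dx": 38,"dy": 43,"dz": 175,"gripper": 0.1},
  {"rx": 0,"ry": 0,"rz": 0,"dx": 38,"dy": 43,"dz": 177,"gripper": 0.1},
  {"rx": 0,"ry": 0,"rz": 0,"dx": 38,"dy": 43,"dz": 177,"gripper": 0.1},
])

```text
time_s: 38.7
position: [0.5253, -0.0939, 0.1608]
ee_rot: [0.705, 0.054, -0.053, -0.705]
wrist_force: [0.1, -0.9, -1.6]
grip_width: 0.0266
```

```bash
python3 - <<'E' 2>/dev/null
from h import *
plan((.5245,-.0931,.093,8.6))
s,P=snap("scene");caps(P,s["image"],200,400,140,330)
E
```

```text
t 38.7 p [ 0.5253 -0.0939  0.1608] jaw 8.7 down [ 0.001  0.    -1.   ] f [ 0.1 -0.9 -1.6] w 0.0266 q [-0.31  0.52  0.55  2.13 -0.48  0.61  0.73]
d [-0.7 67.8  0.9] r [0.  0.1 0.1]
blue 62 [0.5014 0.0224 0.1237]
red 103 [ 0.4982 -0.0412  0.1231]
yellow 61 [ 0.5244 -0.1072  0.1903]
```

send_rows([
  {"rx": 0,"ry": 0,"rz": 0,"dx": -0.5,"dy": 25,"dz": 1,"gripper": 0.1},
  {"rx": 0,"ry": 0,"rz": 0,"dx": -0.5,"dy": 45,"dz": 1,"gripper": 0.1},
  {"rx": 0,"ry": 0,"rz": 0,"dx": -0.5,"dy": 60,"dz": 1,"gripper": 0.1},
  {"rx": 0,"ry": 0,"rz": 0,"dx": -0.5,"dy": 67,"dz": 1,"gripper": 0.1},
  {"rx": 0,"ry": 0,"rz": 0,"dx": -0.5,"dy": 67.5,"dz": 1,"gripper": 0.1},
  {"rx": 0,"ry": 0,"rz": 0,"dx": -0.5,"dy": 67.5,"dz": 1,"gripper": 0.1},
  {"rx": 0,"ry": 0,"rz": 0,"dx": -0.5,"dy": 67.5,"dz": 1,"gripper": 0.64},
  {"rx": 0,"ry": 0,"rz": 0,"dx": -0.5,"dy": 67.5,"dz": 1,"gripper": 0.64},
  {"rx": 0,"ry": 0,"rz": 0,"dx": -0.5,"dy": 67.5,"dz": 1,"gripper": 0.64},
  {"rx": 0,"ry": 0,"rz": 0,"dx": -0.5,"dy": 58,"dz": 1,"gripper": 0.64},
  {"rx": 0,"ry": 0,"rz": 0,"dx": -0.5,"dy": 20,"dz": 1,"gripper": 0.64},
  {"rx": 0,"ry": 0,"rz": 0,"dx": -0.5,"dy": -25,"dz": 1,"gripper": 0.64},
  {"rx": 0,"ry": 0,"rz": 0,"dx": -10,"dy": -60,"dz": -30,"gripper": 0.64},
  {"rx": 0,"ry": 0,"rz": 0,"dx": -20,"dy": -80,"dz": -75,"gripper": 0.64},
  {"rx": 0,"ry": 0,"rz": 0,"dx": -30,"dy": -80,"dz": -120,"gripper": 0.64},
  {"rx": 0,"ry": 0,"rz": 0,"dx": -40,"dy": -80,"dz": -165,"gripper": 0.64},
  {"rx": 0,"ry": 0,"rz": 0,"dx": -40,"dy": -80,"dz": -200,"gripper": 0.64},
  {"rx": 0,"ry": 0,"rz": 0,"dx": -40,"dy": -80,"dz": -200,"gripper": 0.64},
  {"rx": 0,"ry": 0,"rz": 0,"dx": -40,"dy": -80,"dz": -200,"gripper": 0.64},
])

```text
time_s: 40.65
position: [0.5149, -0.2989, 0.2402]
ee_rot: [0.705, 0.052, -0.053, -0.705]
wrist_force: [-0.3, 0.4, 0.4]
grip_width: 0.0544
```

```bash
python3 - <<'E' 2>/dev/null
from h import *
plan()
s,P=snap("top");caps(P,s["image"],215,310);green(P,s["image"]);save(s["image"],"t14.png")
E
```

```text
t 40.6 p [ 0.5149 -0.2989  0.2402] jaw 8.5 down [-0. -0. -1.] f [-0.3  0.4  0.4] w 0.0544 q [ 0.    0.5   0.63  1.92 -0.38  0.85  0.99]
blue 77 [0.5045 0.0229 0.1231]
red 82 [ 0.5032 -0.0366  0.1231]
yellow 76 [ 0.5228 -0.0962  0.1228]
green 202 [0.4663 0.2797 0.0294] ((467.5846252441406, 278.337646484375), (43.0781135559082, 90.03810119628906), 1.4262442588806152)
```

View pics/t14.png

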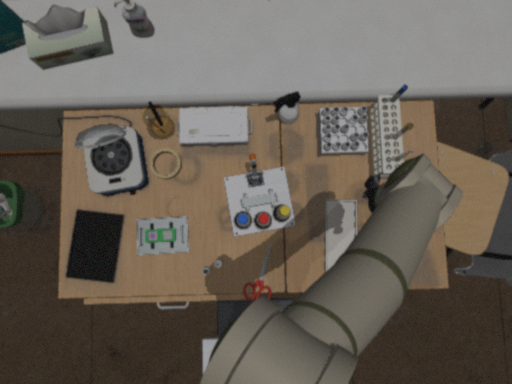

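All three bottles are in their pockets at (242,219), (263,219) and (283,212). The clamp is open, the carrier is on the rack, and the arm is clear, so I'm handing in.

```bash
python3 -c "
from bench import ctrl
print(ctrl.sign_off())"
```

```text
the job is handed in; nothing more can be done
None
```

The job is done and handed in at about 41 s of the 128 s allowed; sign-off reports no verdict. The three bottles went upright into the spill tray. The clamp arm was then lifted past centre and let go, the carrier was laid on the drying rack, and each bottle went back to its own pocket.

Last checks, from the top camera before handing in:

- **Bottles:** all three stand upright. By cap position, blue is 3.2 mm, red 0.4 mm and yellow 3.5 mm from where each started, against the 12 mm allowed.
- **Carrier:** it lies flat on both rails. Its middle is about 2 mm from the rack's middle and its length about 0.5° off the rack's, against 15 mm and 0.2 rad.
- **Clamp arm:** it stands open by itself in the picture. I did not measure its angle.
- **Robot:** the arm is clear of everything, and the wrist force reads about zero.

Two readings to know about:

- **Placing forces:** setting the yellow bottle in the tray pressed with about 49 N at the wrist, and setting the carrier down with about 23 N. Both are below the 120 N wrist limit.
- **Camera disagreement:** when I compared the two cameras on the same caps, they differed by up to about 7 mm. I used the top camera throughout, because its first readings matched the stand's given dimensions to about 2 mm.

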